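# Interleave and stack a marble serving slab in its corner rack

### The arm

A 7-joint arm with a two-finger parallel gripper is mounted at the origin on a cart in front of the work surface, level with it; the furniture and walls round the work are solid. World frame = base frame: x ahead of the robot, y to its left, z up, the work surface at z = 0. Lengths are in m, angles in rad, forces in N, time in s.
With the tool pointing down it reaches from about 0.425 to 0.925 m from the base axis. Payload 6.8 kg.
Tool frame: the origin (TCP) lies midway between the tips of the shut fingers; the grasp point (between the pads) lies 19 mm behind it (r.tcp_to_grasp is the distance from the TCP to the grasp point, in m); z points along the fingers, y is the direction in which the jaws open and shut (so a half turn about z gives the same grasp; the last joint's range is limited). The gripper opens to 85 mm and grips with 20 to 120 N. Pads are 22 mm wide; open, the fingers measure 114 mm over their backs; the gripper's body (76 mm by 85 mm) begins 54 mm behind the grasp point. The pads swing forward as they close: fully open they stand 13 mm farther back than shut.
Start: joints at [-1.364, 0.477, 0.022, 1.555, -0.011, 1.109, -0.083], TCP at [0.209, 0.642, 0.231] pointing down, gripper open.
Joint ranges: [-2.96, 2.96], [-0.34, 2.1], [-1.41, 1.46], [0.24, 2.44], [-1.37, 4.51], [0.17, 1.92], [-2.96, 2.96]. Speed limits (rad/s): [2.39, 2.39, 3.14, 3.14, 3.14, 3.14, 3.14].

### API

Orientations are given as a unit quaternion [x, y, z, w].
In Python, from rig import r gives the robot as it stands.
- The arm moves only by the tool drive_tool, never from a script. Its arguments are lists of equal length, an entry for each row: "offset": the shift along the tool's x, y, z in mm, a list of three; "delta_rot": the turn, a rotation vector about the tool's x, y, z in rad, a list of three; "hand": the finger opening in mm, from 0 to 85.4. A call has 1 to 20 rows; each row is the pose to reach, as a shift and turn from the pose measured when the call began, along the tool's axes at that moment; what a row does not reach only later rows make up. A row lasts 1/8 s, in which the tool goes at most 62.5 mm and 10.7 degrees, less where a joint would pass 70% of its speed; a pose out of reach is approached as far as the arm can. A call with a gripper value outside its range is refused whole. The fingers move at their own pace and stop on an object; "squeeze" is the grip in N (left out, the last holds). Time passes only in rows, so rows that repeat a pose let the fingers close. It gives the time, the measured TCP pose, the force and the opening at its end, in the units of the state.
- r.read_state(): the state, without advancing time (a new reading comes with each control period).
- r.get_image(name): name is "side" or "top"; returns a dict with "img" (480x640x3 uint8, blue, green, red), "camera_matrix" (3x3 intrinsics, pixels), "xyz" and "orientation" of the camera in the world. Camera axes: x right, y up, looking along -z (the intrinsics and any distortion apply to the point x, -y, -z); pixel columns grow to the right and rows downward; lengths in m; the calibration is good to about 2 mm. A picture is of the moment at which its call begins. There is no depth.
- r.sign_off(): hands the job in, once; it reports no verdict.
Trained networks look in a picture, given as the dict that the camera call returned (one of the last four; its "shot" number tells which), for a name from the list of things; names that differ only in an ending like _2 or _b are one class to them, and where a whole thing is asked for, a point or a joint stands for the part that bears it (a point fixed in the world has none). Each returns a list of dicts, best first, with "conf" (0 to 1); they miss things now and then, are a little off and sometimes report something else, mostly with a low value. They report only what shows in the picture. A call takes as long as a camera call. They do not tell look-alikes from the thing itself.
- r.outline_of(picture, thing): "mask" (480x640 bool, what is visible of it) and "rect" ([left, top, right, bottom] in pixels, round what is visible of it).
The state is a dict: "time": time; "qpos": joint angles; "joint_velocities": joint speeds; "tau": joint torques, N m; "tool_pos": TCP position; "eef_rot": TCP orientation; "force": force on the tool from outside, world axes, zero at the start; "ft_torque": the same for the moment, N m; "gripper_width": opening from 0.0 (shut) to 1.0 (fully open).
Only numpy, scipy, OpenCV 4.12 (cv2) and the standard library are available. Lean on these libraries where they do the work, as an engineer would, in place of code of your own. Each camera call takes 0.05 s, during which the arm holds its last target.

### The job

Put the second marble serving slab away: lay the grey separator flat and square on the slab already in the steel corner rack and let go of it, then slide the other slab off the chopping board onto the separator, without picking it up or tipping it, and push it square and flush against both rack walls, right above the slab below. The stored slab and the separator must stay in line under it; leave the tin and the ramekin alone.

Things in the scene. Friction and masses are not known exactly. Their poses are not given: they have to be found in the camera images.
- slab_rack: fixed steel corner rack: base plate, upper face 8 mm above the worktop, and two walls 66 mm high: back wall on its +x side (inner face at x = +75 mm), end wall on its +y side (inner face at y = +52.5 mm), each 3 mm thick. The -x and -y sides are open (base ends at -83 and -58.5 mm). Origin: at worktop height, under the centre of a slab flush in the corner; z up
- chopping_board: fixed laminated wooden chopping board, 200 (x) x 160 (y) mm, upper face 36 mm above the worktop, a little way off the rack's open -y side. Origin: centre of its underside at worktop height
- stored_slab: white marble serving slab 150 (x) x 105 (y) x 18 mm, 0.8 kg, loose, lying in the rack's corner. Origin: centre of its underside; z up. Its upper face is 26 mm above the worktop
- next_slab: the same kind of white marble slab, 150 (x) x 105 (y) x 18 mm, 0.55 to 0.9 kg, lying flat on the chopping board (its underside 36 mm above the worktop), too wide to grip. Origin: centre of its underside; z up
- separator: stiff grey plastic sheet 146 (x) x 102 (y) x 6 mm, 90 g, flat on the worktop, with two finger slots through it either side of a bar across its middle: the bar is 20 mm wide in x and is pinched across x; each slot is 36 mm in x (10 to 46 mm off centre) and 60 mm in y, so the fingers enter part open (about 45 mm). Origin: centre of its underside
- tin: bystander: low plain steel tin, 86 mm across, 40 mm high, behind the work. Origin: centre of its underside
- ramekin: bystander: brown glazed ramekin, 69 mm across, 34 mm high, at the right. Origin: centre of its underside
There are look-alikes about, which are no part of the job. What is shaped like the stored_slab but green is not meant.

How it is judged:
By the outcome, as a careful person would: the job done as asked, in the order asked, and still so for the second after the job is handed in, with the robot touching nothing.
It also fails if it takes over 72 s, if anything falls off the work surface, if the arm or the gripper's body presses on something with over 40 N, if the wrist force passes 120 N, or if a joint passes its speed limit or range.

## Working session

There is one attempt and no reset: what is moved stays moved. The work goes in short steps, Python scripts to look and compute and a tool call to move; the robot and the scene stay as the last step left them, time stands still between calls to the robot, and variables do not carry over. Pictures are saved under pics/ and viewed, and the job is handed in when it is done.

Besides the shell and the picture viewer there is one more tool, called after ">>>" as name(argument=value, ...), one argument or row to a line, values as JSON. drive_tool: Moves the arm, as the interface text tells. Its arguments: {"type":"object","properties":{"offset":{"type":"array"},"delta_rot":{"type":"array"},"hand":{"type":"array"},"squeeze":{"type":"number"}},"required":["offset","delta_rot","hand"]}

```bash
ls; mkdir -p pics; python3 - <<'E'
from rig import r
import cv2
print(r.read_state())
for n in ("side","top"):
    p=r.get_image(n); cv2.imwrite(f"pics/{n}0.png",p["img"]); print(n,p["camera_matrix"],p["xyz"],p["orientation"],[k for k in p])
    for t in ["slab_rack","chopping_board","stored_slab","next_slab","separator","tin","ramekin"]:
        print(t,[(round(d["conf"],2),d["rect"],int(d["mask"].sum())) for d in r.outline_of(p,t)])
E
```

```text
pics
{'time': 0.0, 'qpos': array([-1.3641091 ,  0.47781283,  0.02233635,  1.55644314, -0.0114762 ,
        1.10928923, -0.08310918]), 'joint_velocities': array([ 1.13901511e-03, -4.13638904e-04, -6.42568490e-05,  1.03349013e-03,
       -1.92772062e-04, -6.53991255e-04,  3.70594132e-04]), 'tau': array([-3.63981826e-06, -5.96430373e+01,  1.60809148e+00, -2.81196409e+01,
        1.24729337e-02,  9.09298280e-03, -3.60543041e-06]), 'tool_pos': array([0.20882663, 0.64126963, 0.23032063]), 'eef_rot': array([ 1.56731600e-01,  9.87640812e-01, -9.09809292e-04, -6.55799108e-05]), 'force': array([-0.42143828, -0.04978565, -0.55205695]), 'ft_torque': array([-0.00850927, -0.00516719, -0.072745  ]), 'gripper_width': 0.9963194269388469}
side [[619.42075649   0.         322.86304621]
 [  0.         619.42075649 229.53007769]
 [  0.           0.           1.        ]] [ 0.61607257 -1.1040898   0.66238326] [ 0.51061463  0.00312695 -0.01108722  0.85973251] ['img', 'camera_matrix', 'xyz', 'orientation', 'shot']
slab_rack [(0.56, [239.2, 191.4, 321.0, 235.7], 1411)]
chopping_board [(0.67, [219.1, 228.5, 3
[... 418 characters left out ...]
256]
 [  0.         523.58320765 239.50650889]
 [  0.           0.           1.        ]] [ 0.50046918 -0.01094357  1.20264874] [ 0.03665184 -0.03083927 -0.70296466  0.70960994] ['img', 'camera_matrix', 'xyz', 'orientation', 'shot']
slab_rack [(0.59, [224.8, 234.0, 291.4, 317.5], 939)]
chopping_board [(0.96, [294.1, 230.6, 382.2, 332.3], 3210)]
stored_slab [(0.93, [230.5, 236.0, 288.2, 310.0], 3215), (0.8, [129.2, 267.4, 199.4, 347.8], 3305)]
next_slab [(0.92, [311.3, 240.4, 379.0, 321.0], 3327)]
separator [(0.6, [413.3, 256.4, 476.2, 329.0], 2179)]
tin [(0.62, [284.8, 148.5, 319.7, 190.8], 1248)]
ramekin [(0.59, [409.3, 169.5, 444.5, 197.7], 744), (0.21, [312.1, 238.0, 378.0, 321.6], 3272)]
```

View pics/side0.png

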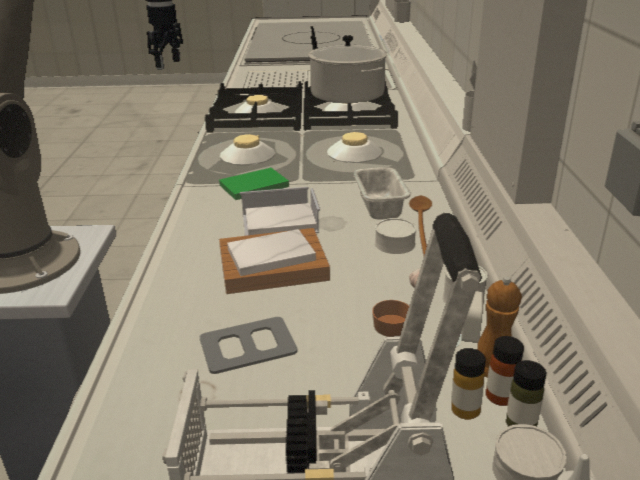

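View pics/top0.png

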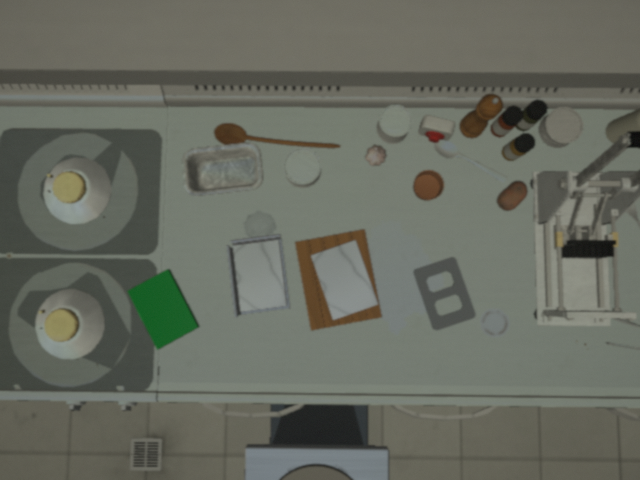

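```bash
cat > h.py <<'E'
import numpy as np,cv2
from scipy.spatial.transform import Rotation as R
from scipy.optimize import minimize
def proj(p,X):
    X=np.atleast_2d(X); c=R.from_quat(p["orientation"]).inv().apply(X-p["xyz"])
    c=c*[1,-1,-1]; q=c@np.array(p["camera_matrix"]).T
    return q[:,:2]/q[:,2:]
def unproj(p,uv,z):
    uv=np.atleast_2d(np.array(uv,float)); K=np.array(p["camera_matrix"])
    d=np.c_[uv,np.ones(len(uv))]@np.linalg.inv(K).T*[1,-1,-1]
    d=R.from_quat(p["orientation"]).apply(d); o=np.array(p["xyz"])
    t=(z-o[2])/d[:,2]; return o+d*t[:,None]
def box(x,y,yaw,z0,sx,sy,h):
    c=np.array([[a*sx/2,b*sy/2] for a,b in((-1,-1),(1,-1),(1,1),(-1,1))])
    M=np.array([[np.cos(yaw),-np.sin(yaw)],[np.sin(yaw),np.cos(yaw)]]); c=c@M.T+[x,y]
    return np.r_[np.c_[c,np.full(4,z0)],np.c_[c,np.full(4,z0+h)]]
def inrect(pts):
    (c,s,a)=cv2.minAreaRect((pts*1000).astype(np.float32)); return np.array(c)/1000,s,a
def outline(r,p,t,i=0):
    d=r.outline_of(p,t); return d[i]["mask"]
E
python3 - <<'E'
from rig import r
from h import *
p=r.get_image("top"); s=r.get_image("side")
for t,z in [("chopping_board",.036),("stored_slab",.026),("next_slab",.054),("separator",.006)]:
  for q,n in((p,"top"),(s,"side")):
    for d in r.outline_of(q,t):
        m=d["mask"]; ys,xs=np.nonzero(m)
        # pixel corners
        uv=np.r_[[(x+a,y+b) for x,y in zip(xs,ys) for a in(-.5,.5) for b in(-.5,.5)]]
        W=unproj(q,uv,z)[:,:2]; print(n,t,round(d["conf"],2),inrect(W))
for t,z in [("tin",.04),("ramekin",.034)]:
    m=r.outline_of(p,t)
    if m: ys,xs=np.nonzero(m[0]["mask"]); print(t,unproj(p,[[xs.mean(),ys.mean()]],z))
for nm,c in (("a",(215,225,400,345)),("b",(400,240,490,345))):
    x0,y0,x1,y1=c
    im=p["img"][y0:y1,x0:x1]; f=min(800/(x1-x0),600/(y1-y0)); cv2.imwrite(f"pics/crop_{nm}.png",cv2.resize(im,None,fx=f,fy=f,interpolation=cv2.INTER_CUBIC))
    print(f)
np.save("top0.npy",p,allow_pickle=True);np.save("side0.npy",s,allow_pickle=True)
E
```

```text
top chopping_board 0.57 (array([ 0.5250036 , -0.04276703]), (202.59776306152344, 164.9938201904297), 11.060975074768066)
side chopping_board 0.65 (array([ 0.52458423, -0.06489468]), (202.786865234375, 211.73248291015625), 10.929143905639648)
top stored_slab 0.81 (array([0.45544586, 0.34745514]), (154.27000427246094, 111.08566284179688), 29.310951232910156)
top stored_slab 0.56 (array([0.53146173, 0.13455597]), (152.65660095214844, 112.27146911621094), 8.411113739013672)
side stored_slab 0.86 (array([0.45436713, 0.31836185]), (168.99514770507812, 146.61935424804688), 28.556583404541016)
side stored_slab 0.72 (array([0.52887964, 0.12240501]), (152.6736602783203, 135.54222106933594), 8.264253616333008)
top next_slab 0.75 (array([ 0.52282031, -0.05666713]), (152.3688507080078, 108.22582244873047), 18.91525650024414)
side next_slab 0.72 (array([ 0.52241882, -0.06849083]), (158.18136596679688, 136.10821533203125), 19.275156021118164)
side next_slab 0.53 (array([ 0.72342682, -0.28850311]), (103.43218994140625, 59.398521423339844), 73.29747009277344)
top separator 0.62 (array([ 0.49617963, -0.28461102]), (151.23211669921875, 108.72471618652344), 18.730243682861328)
side separator 0.7 (array([ 0.49239954, -0.28763922]), (149.1361846923828, 115.36241149902344), 18.8021183013916)
tin [[0.77663341 0.03944374 0.04      ]]
ramekin [[ 0.73912911 -0.2455573   0.034     ]]
4.324324324324325
5.714285714285714
```

View pics/crop_a.png

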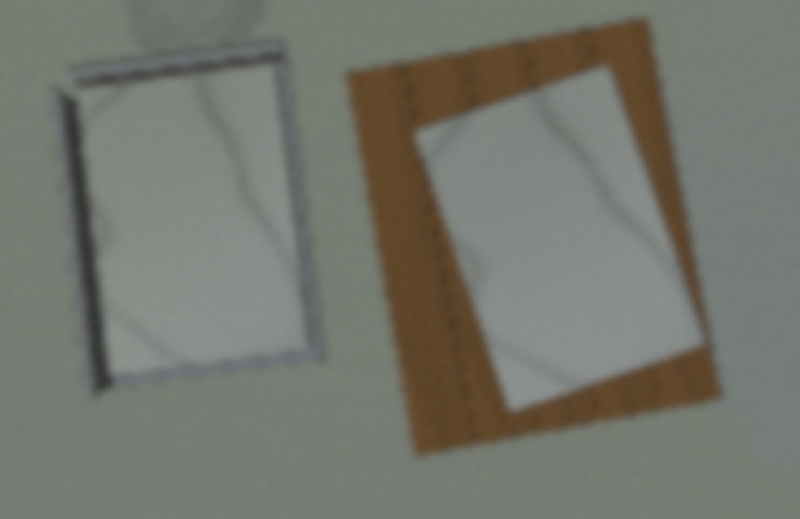

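View pics/crop_b.png

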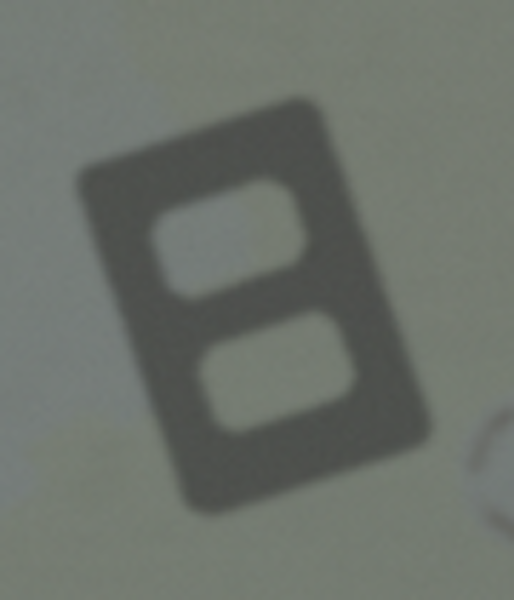

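```bash
cat >> h.py <<'E'
from scipy.optimize import least_squares
from scipy.ndimage import map_coordinates
def fit_edges(p,edges,x0,hw=4,chan=None,it=4,verbose=False,inset=.15):
    """edges: list of (P0,P1,z) in body frame xy (m). pose x,y,yaw fitted to max-gradient points."""
    img=p["img"].astype(float); img=cv2.GaussianBlur(img,(0,0),.8)
    x=np.array(x0,float)
    def w(x,pts,z):
        c,s_=np.cos(x[2]),np.sin(x[2]); pts=np.atleast_2d(pts)
        return np.c_[x[0]+c*pts[:,0]-s_*pts[:,1],x[1]+s_*pts[:,0]+c*pts[:,1],np.full(len(pts),z)]
    for k in range(it):
        h=hw if k<2 else max(2.,hw/2); obs=[]
        for e in edges:
            P0,P1,z=np.array(e[0]),np.array(e[1]),e[2]
            ts=np.linspace(inset,1-inset,25); B=P0+(P1-P0)*ts[:,None]
            uv=proj(p,w(x,B,z)); d=uv[-1]-uv[0]; d/=np.linalg.norm(d); n=np.array([-d[1],d[0]])
            o=np.arange(-h,h+.01,.2)
            for b,u in zip(B,uv):
                q=u+o[:,None]*n
                pr=np.stack([map_coordinates(img[...,c],[q[:,1],q[:,0]],order=1) for c in range(3)],1)
                g=np.abs(np.gradient(pr,axis=0)).sum(1); g[:2]=g[-2:]=0
                j=g.argmax(); wt=np.exp(-((o-o[j])/.8)**2)*g
                obs.append((b,z,u+(wt@o/wt.sum())*n,n))
        f=lambda x:[ (proj(p,w(x,b,z))[0]-u)@n for b,z,u,n in obs]
        x=least_squares(f,x,loss="soft_l1",f_scale=.4).x
    res=np.array(f(x)); res=res.reshape(len(edges),-1)
    return x,np.median(res,1),np.abs(res-np.median(res,1)[:,None]).mean(1)
def rect_edges(sx,sy,z,which="-x+x-y+y"):
    a,b=sx/2,sy/2; E={"-x":((-a,-b),(-a,b),z),"+x":((a,-b),(a,b),z),"-y":((-a,-b),(a,-b),z),"+y":((-a,b),(a,b),z)}
    return [E[k] for k in E if k in which]
E
cat > fit.py <<'E'
from h import *
p=np.load("top0.npy",allow_pickle=True).item(); s=np.load("side0.npy",allow_pickle=True).item()
D=np.pi/180
for n,q in(("top",p),("side",s)):
    print(n)
    pr=lambda nm,o:print(nm,np.round(o[0][:2]*1000,1),round(o[0][2]/D,2),np.round(o[1],2),np.round(o[2],2))
    pr("board",fit_edges(q,rect_edges(.2,.16,.036),[.525,-.043,11*D]))
    pr("next",fit_edges(q,rect_edges(.15,.105,.054),[.5228,-.0567,18.9*D]))
    pr("sep",fit_edges(q,rect_edges(.146,.102,.006),[.496,-.2846,18.7*D]))
    pr("sepslots",fit_edges(q,[((.01,-.03),(.01,.03),.006),((-.01,-.03),(-.01,.03),.006),((.046,-.03),(.046,.03),.006),((-.046,-.03),(-.046,.03),.006)]+[((a,b),(a+.036,b),.006) for a in(-.046,.01) for b in(-.03,.03)],[.496,-.2846,18.7*D],hw=3,inset=.3))
    pr("stored",fit_edges(q,rect_edges(.15,.105,.026),[.5315,.1345,8.4*D],hw=3))
    rk=[((-.083,-.0585),(-.083,.0555),.008),((-.083,-.0585),(.078,-.0585),.008),((.078,-.0585),(.078,.0555),.066),((-.083,.0555),(.078,.0555),.066),((.075,-.0585),(.075,.0525),.066)]
    pr("rack",fit_edges(q,rk if n=="top" else rk[:4],[.5315,.1345,8.4*D],hw=3))
E
python3 fit.py
```

```text
top
board [525.  -43.5] 11.33 [-0.02  0.05  0.2  -0.18] [0.18 0.13 0.16 0.16]
next [523.3 -56.5] 19.63 [-0.17  0.17 -0.   -0.  ] [0.11 0.11 0.15 0.13]
sep [ 495.6 -285.5] 18.89 [ 0.    0.02 -0.2   0.2 ] [0.08 0.1  0.08 0.09]
sepslots [ 495.9 -285.1] 18.91 [-0.02  0.17  0.2  -0.2   0.38 -0.38  0.37 -0.38] [0.13 0.11 0.07 0.07 0.1  0.09 0.1  0.11]
stored [531.7 133.5] 8.06 [-0.39  0.41  0.4  -0.38] [0.11 0.1  0.21 0.12]
rack [526.8 130.5] 8.06 [-1.29  0.04  1.14 -0.06 -0.01] [0.08 0.16 0.06 0.09 0.11]
side
board [520.5 -41.9] 11.11 [ 0.2  -0.21  0.21 -0.6 ] [0.2  0.18 0.11 0.58]
next [519.4 -55.4] 19.7 [-0.02  0.02  0.17 -0.19] [0.12 0.09 0.13 0.11]
sep [ 493.4 -290.3] 18.85 [ 0.21 -0.23 -0.58  1.29] [0.11 0.09 0.09 0.01]
sepslots [ 492. -287.] 19.26 [-0.43  0.37  0.46 -0.37  0.79 -1.28  0.7  -1.35] [0.07 0.07 0.09 0.07 0.1  0.01 0.08 0.01]
stored [527.8 134.4] 8.05 [-0.17  0.2   0.03 -0.05] [0.2  0.16 0.16 0.13]
rack [534.2 138.8] 5.81 [-0.53  0.63  0.42 -0.23] [0.31 0.84 0.66 0.42]
```

```bash
python3 - <<'E'
from h import *
D=np.pi/180
for n,x0,c in(("top",[.5317,.1335,8.06*D],(215,225,305,325)),("side",[.5278,.1344,8.05*D],(225,175,335,245))):
    q=np.load(n+"0.npy",allow_pickle=True).item()
    a,b,e,f=c; F=min(800/(e-a),600/(f-b)); im=cv2.resize(q["img"][b:f,a:e],None,fx=F,fy=F,interpolation=cv2.INTER_CUBIC)
    im=cv2.convertScaleAbs(im,alpha=1.5)
    def poly(pts,z,col):
        cc,ss=np.cos(x0[2]),np.sin(x0[2]); pts=np.array(pts)
        W=np.c_[x0[0]+cc*pts[:,0]-ss*pts[:,1],x0[1]+ss*pts[:,0]+cc*pts[:,1],np.full(len(pts),z)]
        uv=(proj(q,W)-[a,b]+.5)*F-.5
        cv2.polylines(im,[np.round(uv).astype(int)],True,col,1,cv2.LINE_AA)
    poly([(-.083,-.0585),(.078,-.0585),(.078,.0555),(-.083,.0555)],.008,(0,255,255))
    poly([(.075,-.0585),(.078,-.0585),(.078,.0525),(.075,.0525)],.066,(0,0,255))
    poly([(-.083,.0555),(.075,.0555),(.075,.0525),(-.083,.0525)],.066,(255,0,0))
    poly([(-.075,-.0525),(.075,-.0525),(.075,.0525),(-.075,.0525)],.026,(0,255,0))
    cv2.imwrite(f"pics/ov_{n}.png",im)
E
```

```text
(no output)
```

View pics/ov_top.png

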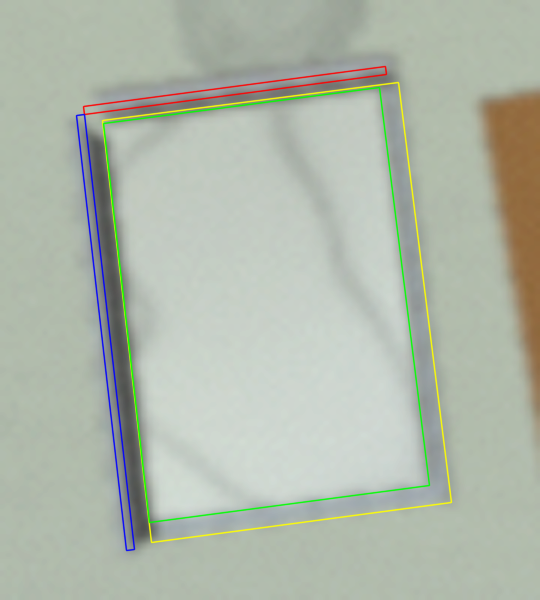

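View pics/ov_side.png

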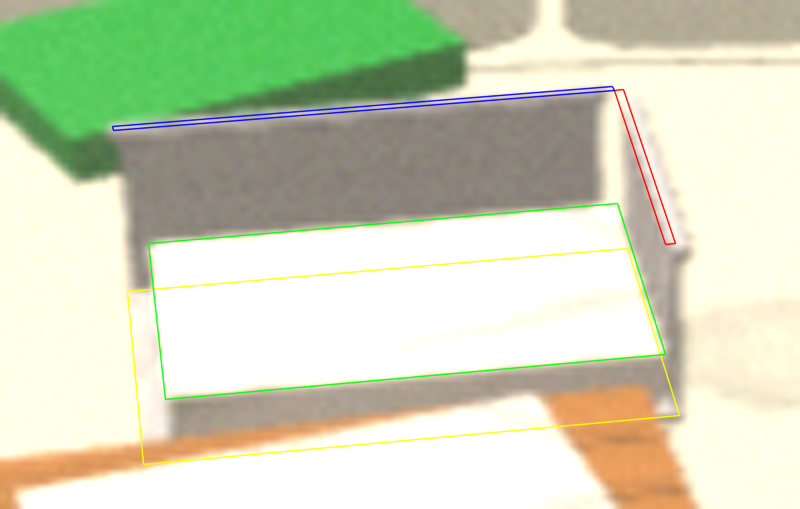

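```bash
cat > plan.py <<'E'
from rig import r
from h import *
import json
def Rt(a): # a deg: tool x heading, tool down
    h=np.radians(a)/2; return R.from_quat([np.cos(h),np.sin(h),0,0])
def now():
    s=r.read_state(); return s,np.array(s["tool_pos"]),R.from_quat(s["eef_rot"])
def rows(T):
    s,p,q=now(); o=[];d=[]
    ax=q.as_matrix()[:,0]
    print("t",round(s["time"],2),"pos",np.round(p*1000,1),"a",round(np.degrees(np.arctan2(ax[1],ax[0])),2),"tilt",np.round(q.as_matrix()[:,2],4),"F",np.round(s["force"],1),"M",np.round(s["ft_torque"],2),"w",round(s["gripper_width"]*85.4,1))
    for t in T:
        o.append(np.round(q.inv().apply(np.array(t[:3])-p)*1000,1).tolist())
        d.append(np.round((q.inv()*Rt(t[3])).as_rotvec(),3).tolist())
    print('offset',json.dumps(o)); print('delta_rot',json.dumps(d))
if __name__=="__main__":
    import sys; rows(json.loads(sys.argv[1]) if len(sys.argv)>1 else [])
E
python3 - <<'E'
from plan import *
T=[]
for az in np.linspace(72,-30,18)[1:]:
    f=(72-az)/102; rad=.675+( .572-.675)*f
    T.append((rad*np.cos(np.radians(az)),rad*np.sin(np.radians(az)),.23-.08*f,162-53.1*f))
T+= [(.494,-.286,.12,108.9)]
rows(T)
E
```

```text
t 1.4 pos [209.  641.9 231.3] a 161.96 tilt [-0.e+00  1.e-04 -1.e+00] F [ 0.2 -0.5  1. ] M [-0.01 -0.06 -0.01] w 85.4
offset [[-69.5, -9.7, 6.0], [-137.4, -26.5, 10.7], [-202.6, -50.2, 15.4], [-264.3, -80.4, 20.1], [-322.0, -116.5, 24.8], [-375.1, -158.1, 29.5], [-423.0, -204.7, 34.2], [-465.4, -255.5, 38.9], [-501.8, -310.0, 43.6], [-531.9, -367.5, 48.3], [-555.6, -427.2, 53.0], [-572.7, -488.5, 57.7], [-583.1, -550.7, 62.4], [-586.9, -613.0, 67.1], [-584.1, -674.7, 71.8], [-575.0, -735.1, 76.5], [-559.6, -793.6, 81.2], [-558.3, -794.0, 111.2]]
delta_rot [[0.0, -0.0, 0.054], [0.0, -0.0, 0.108], [0.0, -0.0, 0.163], [0.0, -0.0, 0.217], [0.0, -0.0, 0.272], [0.0, -0.0, 0.326], [0.0, -0.0, 0.381], [0.0, -0.0, 0.435], [0.0, -0.0, 0.49], [0.0, -0.0, 0.545], [0.0, -0.0, 0.599], [0.0, -0.0, 0.654], [0.0, -0.0, 0.708], [0.0, -0.0, 0.763], [0.0, -0.0, 0.817], [0.0, -0.0, 0.872], [0.0, -0.0, 0.926], [0.0, -0.0, 0.926]]
```

Look-alikes: white slab in the rack at top px (260,275) is stored_slab, while the green one at (164,308) is not meant. The white slab on the board at (345,280) is next_slab. The only grey slotted sheet, at (445,293), is the separator; the close crop shows its two slots and the bar. The rack is the grey L around (260,275).

>>> drive_tool(
  offset=[
    [-70,-10,6],
    [-137,-26,11],
    [-203,-50,15],
    [-264,-80,20],
    [-322,-116,25],
    [-375,-158,30],
    [-423,-205,34],
    [-465,-255,39],
    [-502,-310,44],
    [-532,-367,48],
    [-556,-427,53],
    [-573,-488,58],
    [-583,-551,62],
    [-587,-613,67],
    [-584,-675,72],
    [-575,-735,77],
    [-560,-794,81],
    [-558,-794,111],
    [-558,-794,111],
    [-558,-794,111],
  ],
  delta_rot=[
    [0,0,0.054],
    [0,0,0.108],
    [0,0,0.163],
    [0,0,0.217],
    [0,0,0.272],
    [0,0,0.326],
    [0,0,0.381],
    [0,0,0.435],
    [0,0,0.49],
    [0,0,0.545],
    [0,0,0.6],
    [0,0,0.654],
    [0,0,0.708],
    [0,0,0.763],
    [0,0,0.817],
    [0,0,0.872],
    [0,0,0.926],
    [0,0,0.926],
    [0,0,0.926],
    [0,0,0.926],
  ],
  hand=[45,45,45,45,45,45,45,45,45,45,45,45,45,45,45,45,45,45,45,45],
  squeeze=40,
)

```text
time: 3.9
tool_pos: [0.4943, -0.2854, 0.1204]
eef_rot: [0.581, 0.814, 0.0, 0.0]
force: [0.9, 0.9, 0.4]
gripper_width: 0.525
```

```bash
python3 - <<'E'
from plan import *
rows([(.494,-.286,.05,108.9)])
p=r.get_image("top"); s=r.get_image("side")
for n,q in(("top",p),("side",s)):
    c=(380,200,540,320) if n=="top" else (160,240,360,390)
    tip=r.read_state()["tool_pos"]
    a,b,e,f=c; F=min(800/(e-a),600/(f-b)); im=cv2.resize(q["img"][b:f,a:e],None,fx=F,fy=F,interpolation=cv2.INTER_CUBIC)
    im=cv2.convertScaleAbs(im,alpha=1.3)
    for pt in (tip,tip+[0,0,.019]):
        u=(proj(q,pt)[0]-[a,b]+.5)*F-.5; print(n,u); cv2.drawMarker(im,tuple(int(v) for v in u),(0,0,255),0,12,1)
    np.save(n+"1.npy",q,allow_pickle=True)
    cv2.imwrite(f"pics/g1_{n}.png",im)
E
```

```text
t 3.9 pos [ 494.3 -285.4  120.4] a 108.92 tilt [ 4.e-04  5.e-04 -1.e+00] F [0.9 0.9 0.4] M [ 0.05 -0.06 -0.  ] w 44.8
offset [[-0.5, -0.6, 70.4]]
delta_rot [[0.001, -0.0, 0.0]]
top [383.49806903 469.49892414]
top [395.44873733 469.84187257]
side [337.1258276  177.77401514]
side [333.35111181 137.16922784]
```

View pics/g1_top.png

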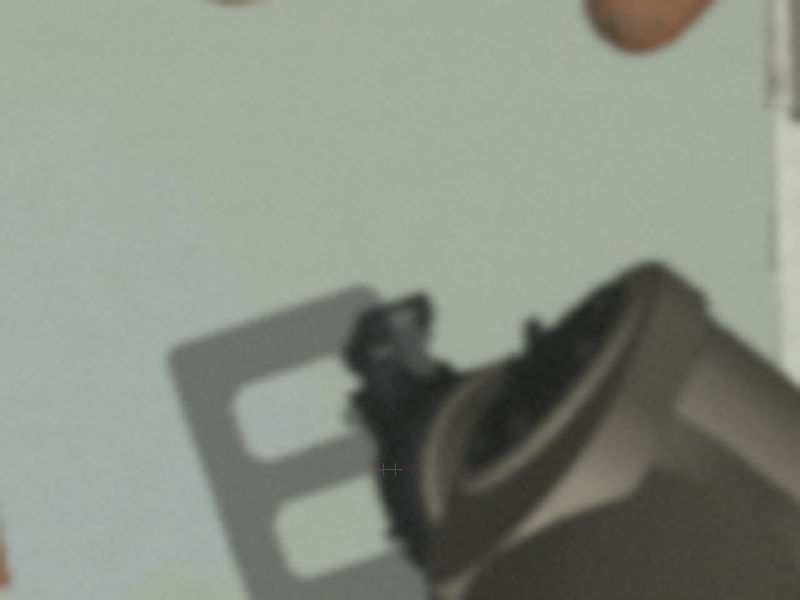

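View pics/g1_side.png

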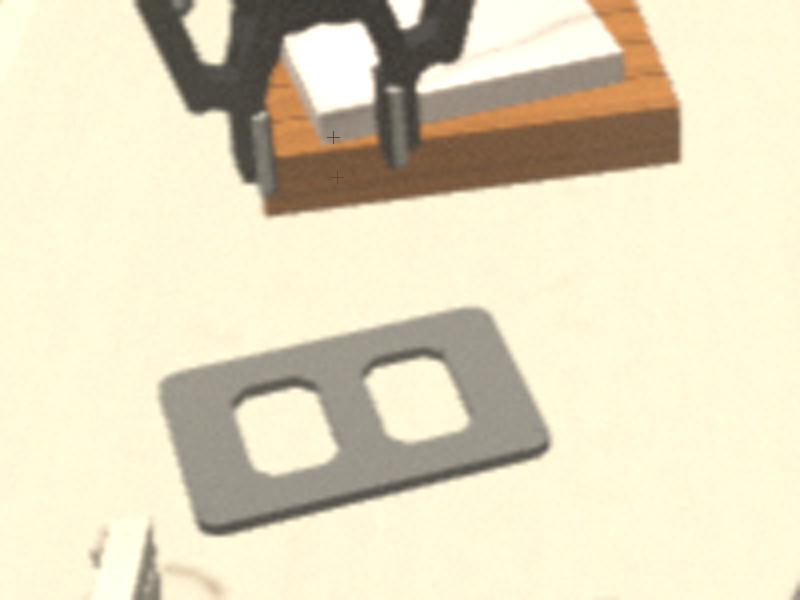

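>>> drive_tool(
  offset=[
    [0,0,50],
    [0,-1,95],
    [0,-1,114],
    [0,-1,119],
    [0,-1,119],
  ],
  delta_rot=[
    [0,0,0],
    [0,0,0],
    [0,0,0],
    [0,0,0],
    [0,0,0],
  ],
  hand=[45,45,45,45,45],
)

```text
time: 4.62
tool_pos: [0.4956, -0.2851, 0.0029]
eef_rot: [0.58, 0.815, 0.001, 0.001]
force: [-0.2, 0.1, -0.3]
gripper_width: 0.527
```

```bash
python3 - <<'E'
from plan import *
rows([(.494,-.286,.05,108.9)])
q=r.get_image("side"); 
a,b,e,f=160,270,360,400; F=min(800/(e-a),600/(f-b)); im=cv2.resize(q["img"][b:f,a:e],None,fx=F,fy=F,interpolation=cv2.INTER_CUBIC)
cv2.imwrite("pics/g2.png",im)
E
```

```text
t 4.62 pos [ 495.6 -285.1    2.9] a 109.09 tilt [ 3.2e-03 -3.0e-04 -1.0e+00] F [-0.2  0.1 -0.3] M [0.01 0.06 0.03] w 45.0
offset [[-0.4, -1.7, -47.1]]
delta_rot [[0.003, 0.001, 0.003]]
```

View pics/g2.png

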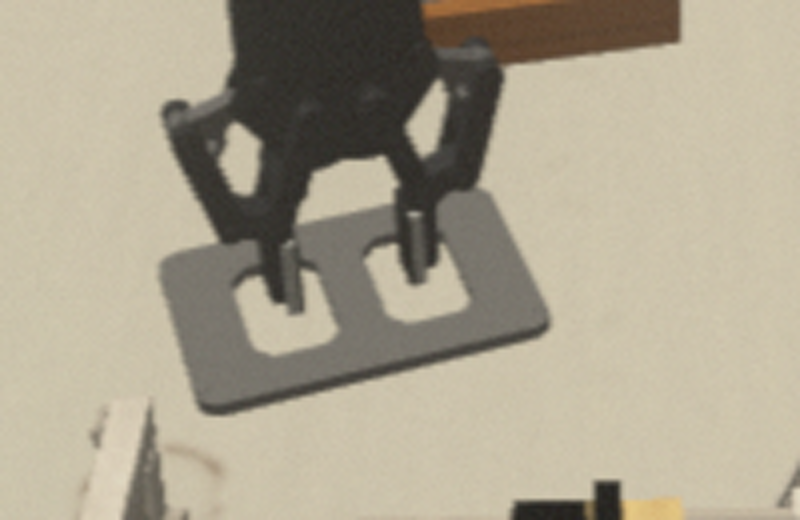

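>>> drive_tool(
  offset=[
    [0,0,2],
    [0,0,2],
    [0,0,2],
    [0,0,2],
    [0,0,2],
    [0,0,2],
  ],
  delta_rot=[
    [0,0,0],
    [0,0,0],
    [0,0,0],
    [0,0,0],
    [0,0,0],
    [0,0,0],
  ],
  hand=[45,30,15,15,15,15],
  squeeze=50,
)

```text
time: 5.42
tool_pos: [0.496, -0.2854, 0.0019]
eef_rot: [0.58, 0.814, 0.001, 0.002]
force: [0.2, 0.3, 5.9]
gripper_width: 0.208
```

```bash
python3 plan.py
```

```text
t 5.42 pos [ 496.  -285.4    1.9] a 109.07 tilt [ 4.5e-03 -6.0e-04 -1.0e+00] F [0.2 0.3 5.9] M [ 0.18  0.3  -0.02] w 17.8
offset []
delta_rot []
```

>>> drive_tool(
  offset=[
    [0,0,-10],
    [0,0,-40],
    [0,0,-90],
    [0,0,-130],
    [0,0,-130],
    [0,0,-130],
  ],
  delta_rot=[
    [0,0,0],
    [0,0,0],
    [0,0,0],
    [0,0,0],
    [0,0,0],
    [0,0,0],
  ],
  hand=[15,15,15,15,15,15],
  squeeze=60,
)

```text
time: 6.18
tool_pos: [0.495, -0.2849, 0.1317]
eef_rot: [0.58, 0.814, 0.001, 0.002]
force: [-0.7, 0.7, -1.6]
gripper_width: 0.206
```

```bash
cat > snap.py <<'E'
import sys
from plan import *
# snap.py name x0,y0,x1,y1 out
n,c,o=sys.argv[1:4]
rows([])
q=r.get_image(n); np.save(o+".npy",q,allow_pickle=True)
a,b,e,f=map(int,c.split(",")); F=min(800/(e-a),600/(f-b)); im=cv2.resize(q["img"][b:f,a:e],None,fx=F,fy=F,interpolation=cv2.INTER_CUBIC)
cv2.imwrite(f"pics/{o}.png",im); print("scale",F)
E
python3 snap.py side 140,180,380,360 g3
```

```text
t 6.17 pos [ 495.  -284.9  131.7] a 109.07 tilt [ 4.1e-03 -1.0e-04 -1.0e+00] F [-0.7  0.7 -1.6] M [-0.03  0.03  0.01] w 17.6
offset []
delta_rot []
scale 3.3333333333333335
```

View pics/g3.png

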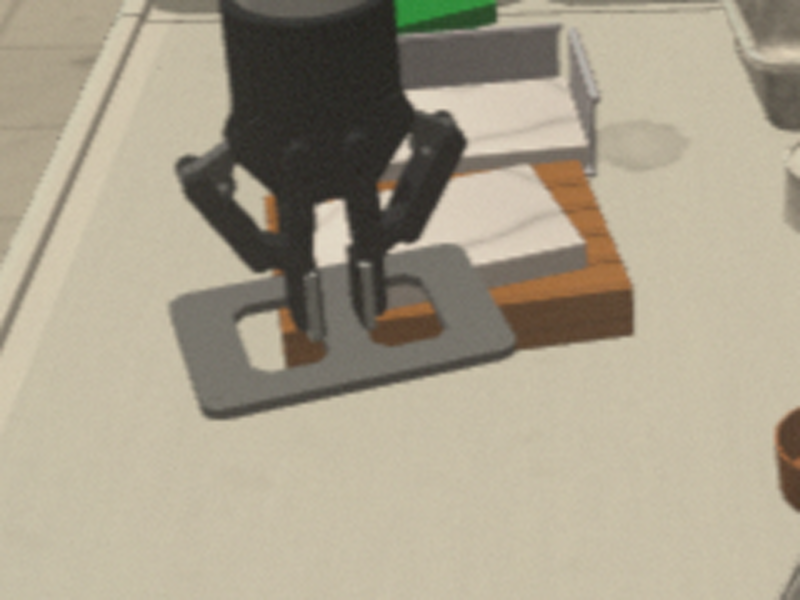

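```bash
python3 - <<'E'
from h import *
D=np.pi/180
q=np.load("g3.npy",allow_pickle=True).item(); 
for w in("-x+x-y","-x+x-y+y"):
    o=fit_edges(q,rect_edges(.146,.102,.1358,w),[.493,-.287,19*D],hw=3); print(o[0]*[1000,1000,1/D],np.round(o[1],2),np.round(o[2],2))
q0=np.load("side0.npy",allow_pickle=True).item()
for w in("-x+x-y","-x+x-y+y"):
    o=fit_edges(q0,rect_edges(.146,.102,.006,w),[.493,-.287,19*D],hw=3); print(o[0]*[1000,1000,1/D],np.round(o[1],2),np.round(o[2],2))
m=.1
E
```

```text
[ 494.67916862 -292.33814574   19.03380881] [ 0.39 -0.57  0.01] [0.07 0.16 0.08]
[ 494.26393419 -291.21205914   18.96170973] [ 0.37 -0.57 -0.41  1.31] [0.09 0.21 0.08 0.17]
[ 493.86645405 -291.58110038   18.97931554] [ 0.2  -0.23 -0.01] [0.09 0.08 0.09]
[ 493.43950708 -290.31372162   18.86566649] [ 0.21 -0.23 -0.58  1.29] [0.11 0.08 0.09 0.01]
```

```bash
python3 - <<'E'
from plan import *
T=[]
for f in np.linspace(0,1,11)[1:]:
    T.append((.495+f*.0355,-.285+f*.4185,.132-.022*f,109.07-11*f))
rows(T)
E
```

```text
t 6.22 pos [ 494.7 -284.7  131.1] a 109.08 tilt [ 2.9e-03  3.0e-04 -1.0e+00] F [ 0.1  0.8 -0.8] M [ 0.02  0.02 -0.02] w 17.2
offset [[38.0, 17.2, 1.3], [76.4, 34.2, 3.5], [114.8, 51.3, 5.7], [153.2, 68.3, 7.9], [191.6, 85.3, 10.2], [230.0, 102.3, 12.4], [268.4, 119.4, 14.6], [306.8, 136.4, 16.8], [345.2, 153.4, 19.0], [383.6, 170.4, 21.3]]
delta_rot [[0.003, 0.001, 0.019], [0.003, 0.001, 0.039], [0.003, 0.001, 0.058], [0.003, 0.001, 0.077], [0.003, 0.001, 0.096], [0.003, 0.001, 0.115], [0.003, 0.001, 0.134], [0.003, 0.0, 0.154], [0.003, 0.0, 0.173], [0.003, 0.0, 0.192]]
```

>>> drive_tool(
  offset=[
    [38,17,1],
    [76,34,3],
    [115,51,5],
    [153,68,7],
    [192,85,10],
    [230,102,12],
    [268,119,14],
    [307,136,16],
    [345,153,19],
    [383.5,170.5,21],
    [383.5,170.5,21],
    [383.5,170.5,21],
  ],
  delta_rot=[
    [0.003,0,0.019],
    [0.003,0,0.039],
    [0.003,0,0.058],
    [0.003,0,0.077],
    [0.003,0,0.096],
    [0.003,0,0.115],
    [0.003,0,0.134],
    [0.003,0,0.154],
    [0.003,0,0.173],
    [0.003,0,0.192],
    [0.003,0,0.192],
    [0.003,0,0.192],
  ],
  hand=[15,15,15,15,15,15,15,15,15,15,15,15],
)

```text
time: 7.72
tool_pos: [0.5297, 0.1325, 0.1091]
eef_rot: [0.656, 0.755, -0.002, -0.0]
force: [-0.4, -1.1, -1.6]
gripper_width: 0.206
```

```bash
python3 snap.py top 200,200,320,340 g4t; python3 snap.py side 215,130,345,250 g4s
```

```text
t 7.72 pos [529.7 132.5 109.1] a 98.07 tilt [-0.0022 -0.0021 -1.    ] F [-0.4 -1.1 -1.6] M [-0.04  0.03  0.04] w 17.6
offset []
delta_rot []
scale 4.285714285714286
t 7.78 pos [529.9 131.9 109.5] a 98.0 tilt [-0.0017 -0.0019 -1.    ] F [ 0.1 -0.6 -0.3] M [-0.02 -0.04  0.  ] w 17.5
offset []
delta_rot []
scale 5.0
```

View pics/g4t.png

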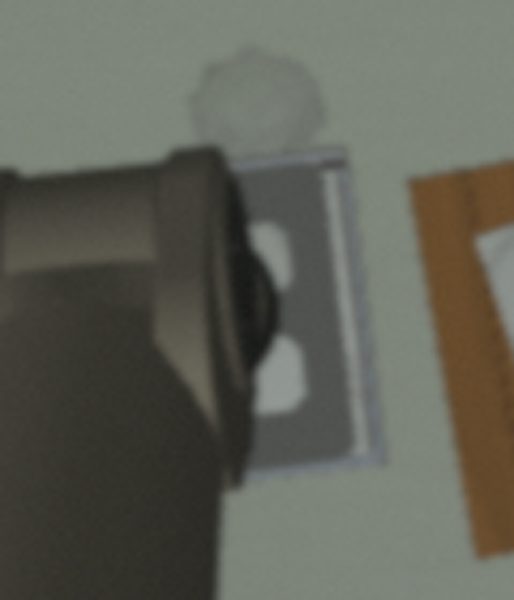

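View pics/g4s.png

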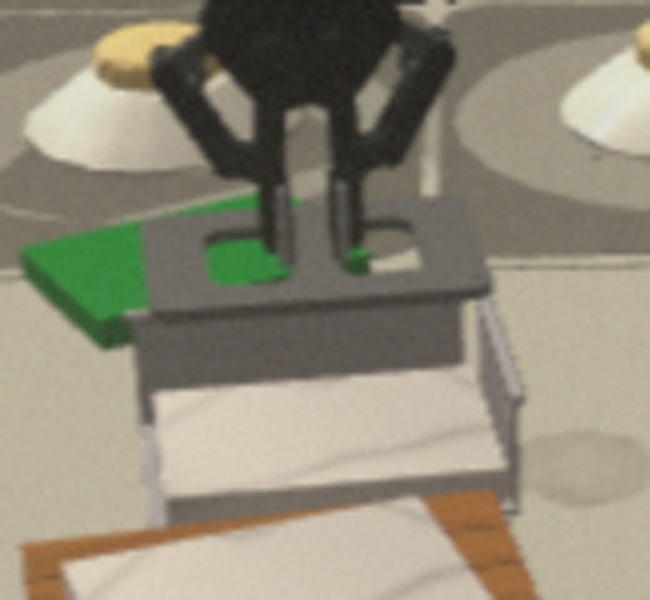

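```bash
python3 - <<'E'
from h import *
D=np.pi/180
q=np.load("g4t.npy",allow_pickle=True).item()
z=.1135
E=[((-.055,-.051),(.055,-.051),z),((.073,-.045),(.073,-.01),z),((-.073,-.045),(-.073,-.01),z)]
o=fit_edges(q,E,[.5300,.131,8*D],hw=3,inset=0.05); print("sep top",o[0]*[1000,1000,1/D],np.round(o[1],2),np.round(o[2],2))
q=np.load("g4s.npy",allow_pickle=True).item()
for z2,w in((z,"-x+x"),(z,"-x+x-y"),(z-.006,"-y")):
    pass
o=fit_edges(q,rect_edges(.146,.102,z,"-x+x")+[((-.073,-.051),(.073,-.051),z-.006)],[.527,.132,8*D],hw=2); print("sep side",o[0]*[1000,1000,1/D],np.round(o[1],2),np.round(o[2],2))
o=fit_edges(q,[((-.075,-.0525),(.075,-.0525),.026),((-.075,-.0525),(-.075,.0525),.026),((.075,-.0525),(.075,.0525),.026),((-.075,.0525),(.075,.0525),.026)],[.527,.134,8*D],hw=2); print("stored side",o[0]*[1000,1000,1/D],np.round(o[1],2),np.round(o[2],2))
E
```

```text
sep top [530.15514653 132.1077047    7.93272898] [ 0.02  0.22 -0.22] [0.12 0.11 0.18]
sep side [526.57622701 133.84594939   7.85209271] [ 0.17 -0.17 -0.03] [0.14 0.17 0.24]
stored side [527.80502511 134.53598206   7.99532516] [ 0.13 -0.18  0.2  -0.15] [0.12 0.21 0.19 0.13]
```

```bash
python3 plan.py "[[0.5313,0.1333,0.06,98.06],[0.5313,0.1333,0.035,98.06]]"
```

```text
t 7.83 pos [530.1 131.7 109.7] a 97.96 tilt [-0.0012 -0.0016 -1.    ] F [-0.1  0.2 -1. ] M [-0.01 -0.04  0.02] w 17.1
offset [[1.5, 1.4, 49.7], [1.5, 1.5, 74.7]]
delta_rot [[-0.001, 0.001, -0.002], [-0.001, 0.001, -0.002]]
```

>>> drive_tool(
  offset=[
    [1.5,1.5,25],
    [1.5,1.5,50],
    [1.5,1.5,65],
    [1.5,1.5,75],
    [1.5,1.5,75],
    [1.5,1.5,75],
  ],
  delta_rot=[
    [0,0,0],
    [0,0,0],
    [0,0,0],
    [0,0,0],
    [0,0,0],
    [0,0,0],
  ],
  hand=[15,15,15,15,15,15],
)

```text
time: 8.57
tool_pos: [0.5318, 0.1333, 0.0353]
eef_rot: [0.656, 0.754, -0.001, 0.0]
force: [0.2, 0.3, -1.2]
gripper_width: 0.209
```

```bash
python3 snap.py top 200,200,320,340 g5t; python3 snap.py side 215,130,345,250 g5s;python3 - <<'E'
from h import *
D=np.pi/180
q=np.load("g5t.npy",allow_pickle=True).item()
z=.039
E=[((-.055,-.051),(.055,-.051),z),((.073,-.045),(.073,-.01),z),((-.073,-.045),(-.073,-.01),z)]
for e in(E[:1],E[:2],E):
  o=fit_edges(q,E,[.5310,.133,8*D],hw=2,inset=0.05); print("sep top",o[0]*[1000,1000,1/D],np.round(o[1],2),np.round(o[2],2))
E
```

```text
t 8.57 pos [531.8 133.3  35.3] a 97.95 tilt [-3.0e-04 -1.2e-03 -1.0e+00] F [ 0.2  0.3 -1.2] M [-0.01 -0.03 -0.04] w 17.8
offset []
delta_rot []
scale 4.285714285714286
t 8.62 pos [531.9 133.4  35.4] a 97.95 tilt [ 0.     -0.0011 -1.    ] F [-0.1  0.2 -1. ] M [0.05 0.04 0.04] w 17.1
offset []
delta_rot []
scale 5.0
sep top [536.20220991 131.07185542   7.62883772] [-0.06 -0.77  0.67] [0.57 0.09 0.2 ]
sep top [536.20220991 131.07185542   7.62883772] [-0.06 -0.77  0.67] [0.57 0.09 0.2 ]
sep top [536.20220991 131.07185542   7.62883772] [-0.06 -0.77  0.67] [0.57 0.09 0.2 ]
```

View pics/g5t.png

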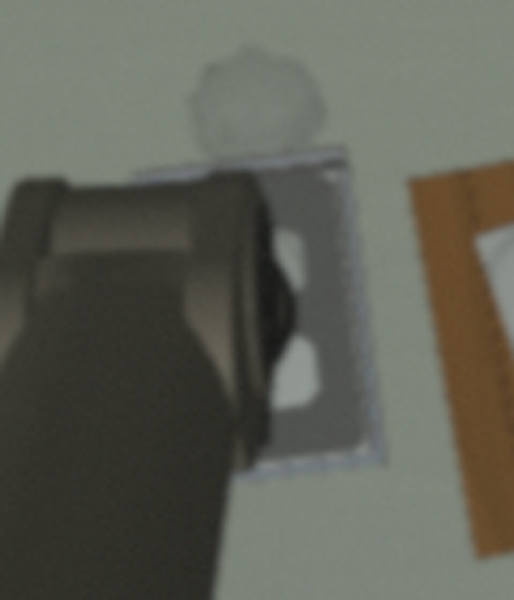

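View pics/g5s.png

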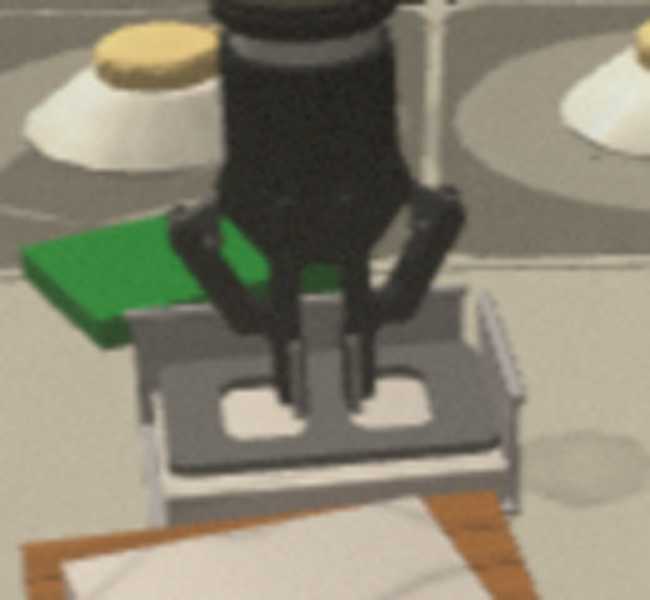

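>>> drive_tool(
  offset=[
    [-0.5,0,4],
    [-0.5,0,7],
    [-0.5,0,8],
    [-0.5,0,8],
    [-0.5,0,8],
  ],
  delta_rot=[
    [0,0,0.002],
    [0,0,0.002],
    [0,0,0.002],
    [0,0,0.002],
    [0,0,0.002],
  ],
  hand=[15,15,15,15,15],
)

```text
time: 9.3
tool_pos: [0.532, 0.133, 0.028]
eef_rot: [0.657, 0.754, -0.0, 0.0]
force: [-3.0, -0.3, 7.9]
gripper_width: 0.204
```

```bash
python3 snap.py side 215,130,345,250 g6s
```

```text
t 9.3 pos [532. 133.  28.] a 97.84 tilt [-1.e-04 -6.e-04 -1.e+00] F [-3.  -0.3  7.9] M [-0.07  0.5  -0.02] w 17.4
offset []
delta_rot []
scale 5.0
```

View pics/g6s.png

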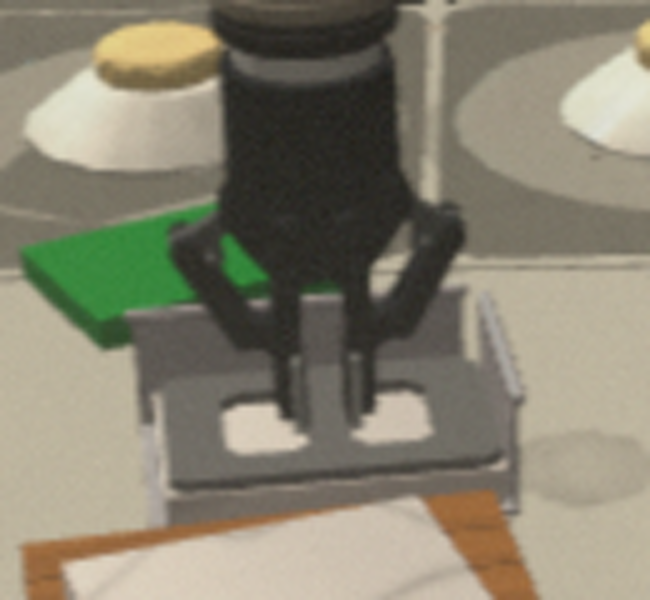

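>>> drive_tool(
  offset=[
    [0,0,-1],
    [0,0,-1],
    [0,0,-1],
    [0,0,-1],
    [0,0,-20],
    [0,0,-60],
    [0,0,-110],
    [0,0,-150],
    [0,0,-150],
  ],
  delta_rot=[
    [0,0,0],
    [0,0,0],
    [0,0,0],
    [0,0,0],
    [0,0,0],
    [0,0,0],
    [0,0,0],
    [0,0,0],
    [0,0,0],
  ],
  hand=[25,40,45,45,45,45,45,45,45],
)

```text
time: 10.48
tool_pos: [0.5343, 0.1335, 0.1824]
eef_rot: [0.657, 0.754, 0.003, 0.002]
force: [-0.1, 0.4, -0.2]
gripper_width: 0.527
```

```bash
python3 snap.py side 215,170,345,270 g7s
```

```text
t 10.47 pos [534.3 133.5 182.4] a 97.81 tilt [ 0.0068  0.0028 -1.    ] F [-0.1  0.4 -0.2] M [-0.03  0.02 -0.04] w 45.0
offset []
delta_rot []
scale 6.0
```

View pics/g7s.png

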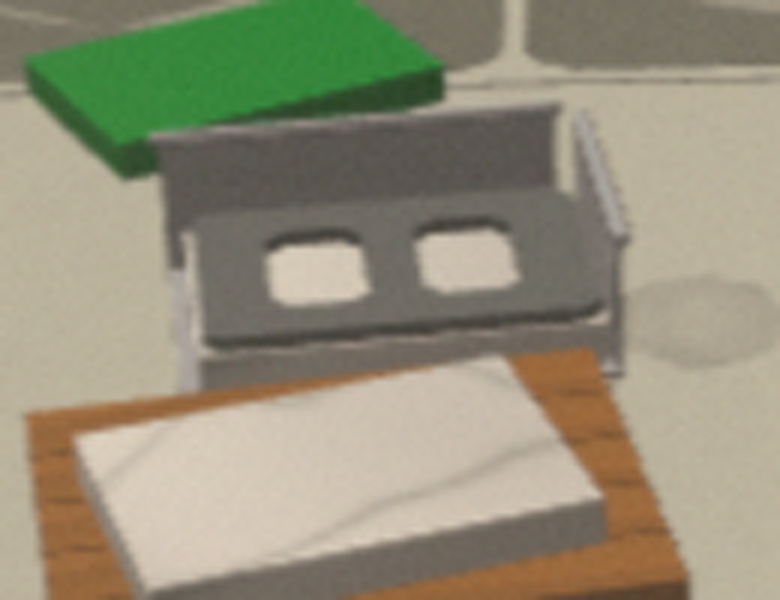

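```bash
python3 - <<'E'
from plan import *
T=[]
for f in np.linspace(0,1,9)[1:]:
    T.append((.534-f*.1,.1335-f*.2215,.18-.06*f,97.8-78.2*f))
T+=[(.434,-.088,.07,19.6),(.434,-.088,.045,19.6),(.434,-.088,.033,19.6)]
rows(T); print(r.read_state()["qpos"])
E
```

```text
t 10.53 pos [533.  133.4 180.4] a 97.83 tilt [ 0.0036  0.0015 -1.    ] F [ 0.1  1.1 -0.1] M [-0.02  0.03 -0.05] w 45.1
offset [[-25.8, -15.2, 7.8], [-51.5, -31.3, 15.2], [-77.2, -47.5, 22.6], [-103.0, -63.7, 30.0], [-128.7, -79.9, 37.4], [-154.4, -96.1, 44.9], [-180.2, -112.2, 52.3], [-205.9, -128.4, 59.7], [-206.0, -128.6, 109.7], [-206.0, -128.7, 134.7], [-206.0, -128.8, 146.7]]
delta_rot [[0.004, -0.001, 0.171], [0.004, -0.002, 0.342], [0.003, -0.002, 0.512], [0.003, -0.002, 0.683], [0.003, -0.003, 0.854], [0.003, -0.003, 1.024], [0.003, -0.003, 1.195], [0.002, -0.003, 1.365], [0.002, -0.003, 1.365], [0.002, -0.003, 1.365], [0.002, -0.003, 1.365]]
[-0.74084162  0.34974427  0.47610456  1.93781367 -0.20295617  0.89650699
 -0.02591095]
```

>>> drive_tool(
  offset=[
    [-26,-15,8],
    [-51,-31,15],
    [-77,-47,22],
    [-103,-64,30],
    [-129,-80,37],
    [-154,-96,45],
    [-180,-112,52],
    [-206,-128,60],
    [-206,-128,60],
    [-206,-128,60],
  ],
  delta_rot=[
    [0,0,0.17],
    [0,0,0.34],
    [0,0,0.51],
    [0,0,0.68],
    [0,0,0.85],
    [0,0,1.02],
    [0,0,1.195],
    [0.002,-0.003,1.365],
    [0.002,-0.003,1.365],
    [0.002,-0.003,1.365],
  ],
  hand=[60,60,60,60,60,60,60,60,60,60],
)

```text
time: 11.78
tool_pos: [0.4344, -0.0875, 0.1195]
eef_rot: [0.985, 0.171, -0.0, -0.0]
force: [-0.1, 0.6, -0.8]
gripper_width: 0.705
```

```bash
python3 snap.py top 200,200,400,350 g8t; python3 snap.py side 200,130,360,270 g8s; python3 plan.py "[[0.434,-0.088,0.07,19.6],[0.434,-0.088,0.045,19.6],[0.434,-0.088,0.033,19.6]]"
python3 -c "
from rig import r;print(r.read_state()['qpos'])"
python3 - <<'E'
from h import *
D=np.pi/180
q=np.load("g8t.npy",allow_pickle=True).item()
pr=lambda nm,o:print(nm,np.round(o[0][:2]*1000,1),round(o[0][2]/D,2),np.round(o[1],2),np.round(o[2],2))
for hw in(2,3):
  pr("sep",fit_edges(q,rect_edges(.146,.102,.032),[.5315,.1335,8.06*D],hw=hw))
E
```

```text
t 11.78 pos [434.4 -87.5 119.5] a 19.73 tilt [-1.e-04  2.e-04 -1.e+00] F [-0.1  0.6 -0.8] M [ 0.05 -0.07 -0.02] w 60.2
offset []
delta_rot []
scale 4.0
t 11.82 pos [434.8 -87.2 119.6] a 19.77 tilt [ 4.e-04  3.e-04 -1.e+00] F [0.2 0.8 0.2] M [0.03 0.01 0.05] w 59.8
offset []
delta_rot []
scale 4.285714285714286
t 11.88 pos [434.9 -87.2 119.7] a 19.77 tilt [ 6.e-04  3.e-04 -1.e+00] F [ 0.5 -0.1 -0.2] M [-0.07  0.03 -0.05] w 60.1
offset [[-1.1, 0.5, 49.7], [-1.1, 0.5, 74.7], [-1.2, 0.5, 86.7]]
delta_rot [[-0.0, -0.001, 0.003], [-0.0, -0.001, 0.003], [-0.0, -0.001, 0.003]]
[-0.63213132  0.3444335   0.8314252   2.23275279 -0.39342205  0.71012536
 -0.75180152]
sep [536.1 132.1] 8.13 [ 0.81 -0.99 -0.62  0.69] [0.15 0.11 0.15 0.15]
sep [536. 133.] 7.56 [ 0.81 -0.92 -0.46  0.76] [0.17 0.11 0.02 0.85]
```

View pics/g8t.png

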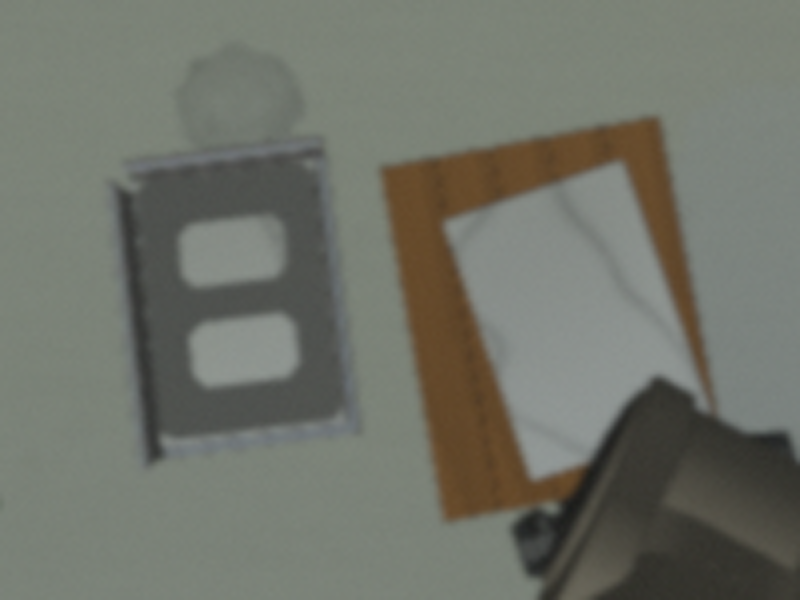

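View pics/g8s.png

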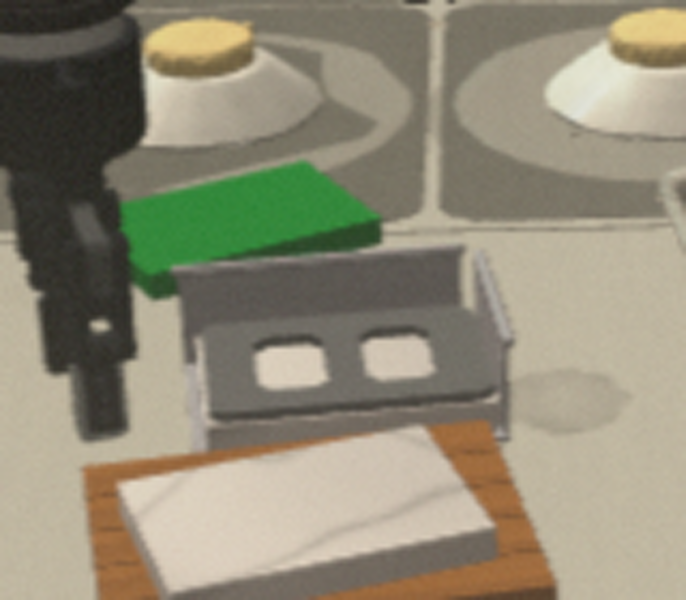

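```bash
python3 - <<'E'
from h import *
D=np.pi/180
pr=lambda nm,o:print(nm,np.round(o[0][:2]*1000,1),round(o[0][2]/D,2),np.round(o[1],2),np.round(o[2],2))
z=.032
S=[((.01,-.03),(.01,.03),z),((-.01,-.03),(-.01,.03),z),((.046,-.03),(.046,.03),z),((-.046,-.03),(-.046,.03),z)]+[((a,b),(a+.036,b),z) for a in(-.046,.01) for b in(-.03,.03)]
for n in("g8t","g8s"):
    q=np.load(n+".npy",allow_pickle=True).item()
    pr("slots",fit_edges(q,S,[.5325,.1335,8.06*D],hw=3,inset=.3))
E
```

```text
slots [532.6 132.2] 7.98 [ 0.01 -0.02  0.02  0.01  0.01 -0.02  0.5  -0.22] [0.09 0.11 0.1  0.1  0.19 0.13 0.29 0.18]
slots [528.7 131.4] 7.32 [-0.19  0.01  0.35 -0.18  0.74 -1.27  0.91 -1.26] [0.12 0.15 0.14 0.09 0.1  0.02 0.11 0.03]
```

>>> drive_tool(
  offset=[
    [-1,0.5,40],
    [-1,0.5,70],
    [-1,0.5,87],
    [-1,0.5,87],
    [-1,0.5,87],
  ],
  delta_rot=[
    [0,0,0],
    [0,0,0],
    [0,0,0],
    [0,0,0],
    [0,0,0],
  ],
  hand=[60,60,60,60,60],
)

```text
time: 12.5
tool_pos: [0.4346, -0.0873, 0.0327]
eef_rot: [0.985, 0.173, 0.0, -0.0]
force: [0.6, 0.5, -0.3]
gripper_width: 0.706
```

```bash
python3 snap.py side 200,190,340,300 g9s; python3 - <<'E'
from plan import *
T=[(.438,-.0865,.033,19.6),(.4423,-.0853,.033,19.6)]
for f in np.linspace(0,1,9)[1:]:
    T.append((.4423+f*.0252,-.0853+.0209*f,.033,19.6-11.54*f))
rows(T)
E
```

```text
t 12.5 pos [434.6 -87.3  32.7] a 19.87 tilt [ 8.e-04  6.e-04 -1.e+00] F [ 0.6  0.5 -0.3] M [-0.01 -0.01  0.02] w 60.3
offset []
delta_rot []
scale 5.454545454545454
t 12.55 pos [434.6 -87.4  32.8] a 19.86 tilt [ 1.1e-03  6.0e-04 -1.0e+00] F [ 0.3  0.1 -0.1] M [-0.02  0.03 -0.01] w 60.1
offset [[3.5, 0.3, -0.2], [7.9, 0.6, -0.2], [11.8, -0.7, -0.2], [15.6, -2.1, -0.2], [19.5, -3.5, -0.1], [23.3, -4.9, -0.1], [27.2, -6.3, -0.1], [31.0, -7.7, -0.1], [34.9, -9.1, -0.1], [38.7, -10.5, -0.1]]
delta_rot [[-0.0, -0.001, 0.005], [-0.0, -0.001, 0.005], [-0.0, -0.001, 0.03], [-0.0, -0.001, 0.055], [-0.0, -0.001, 0.08], [-0.0, -0.001, 0.105], [-0.0, -0.001, 0.13], [-0.0, -0.001, 0.156], [-0.0, -0.001, 0.181], [-0.0, -0.001, 0.206]]
```

View pics/g9s.png

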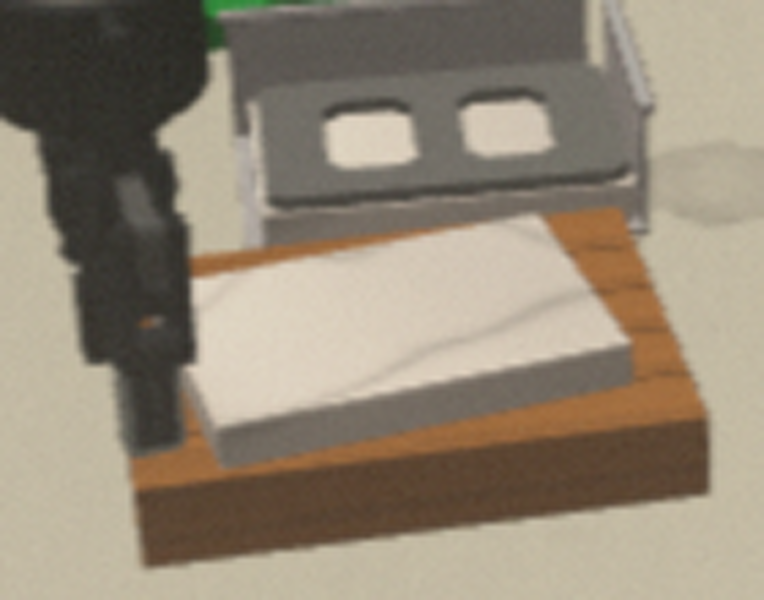

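>>> drive_tool(
  offset=[
    [4,0,0],
    [8,0.5,0],
    [12,-0.5,0],
    [15.5,-2,0],
    [19.5,-3.5,0],
    [23.5,-5,0],
    [27,-6,0],
    [31,-7.5,0],
    [35,-9,0],
    [38.5,-10.5,0],
    [38.5,-10.5,0],
    [38.5,-10.5,0],
  ],
  delta_rot=[
    [0,0,0.005],
    [0,0,0.005],
    [0,0,0.03],
    [0,0,0.055],
    [0,0,0.08],
    [0,0,0.105],
    [0,0,0.13],
    [0,0,0.156],
    [0,0,0.181],
    [0,0,0.206],
    [0,0,0.206],
    [0,0,0.206],
  ],
  hand=[60,60,60,60,60,60,60,60,60,60,60,60],
)

```text
time: 14.05
tool_pos: [0.4669, -0.0642, 0.0327]
eef_rot: [0.998, 0.071, 0.0, -0.0]
force: [-3.2, -0.9, -2.5]
gripper_width: 0.705
```

```bash
python3 snap.py side 200,190,340,300 g10s;python3 snap.py top 200,200,400,350 g10t; python3 - <<'E'
from h import *
D=np.pi/180
q=np.load("g10t.npy",allow_pickle=True).item()
pr=lambda nm,o:print(nm,np.round(o[0][:2]*1000,1),round(o[0][2]/D,2),np.round(o[1],2),np.round(o[2],2))
z=.054
pr("next",fit_edges(q,[((.075,-.05),(.075,.05),z),((-.04,.0525),(.07,.0525),z),((0,-.0525),(.07,-.0525),z)],[.5527,-.0523,8.06*D],hw=5))
E
```

```text
t 14.05 pos [466.9 -64.2  32.7] a 8.1 tilt [ 3.e-04  8.e-04 -1.e+00] F [-3.2 -0.9 -2.5] M [0.05 0.61 0.04] w 60.2
offset []
delta_rot []
scale 5.454545454545454
t 14.1 pos [466.9 -64.2  32.7] a 8.09 tilt [ 4.e-04  8.e-04 -1.e+00] F [-2.7  0.9 -2.2] M [0.02 0.6  0.01] w 59.8
offset []
delta_rot []
scale 4.0
next [550. -53.] 8.37 [ 0.13  0.08 -0.1 ] [0.43 0.1  0.17]
```

View pics/g10t.png

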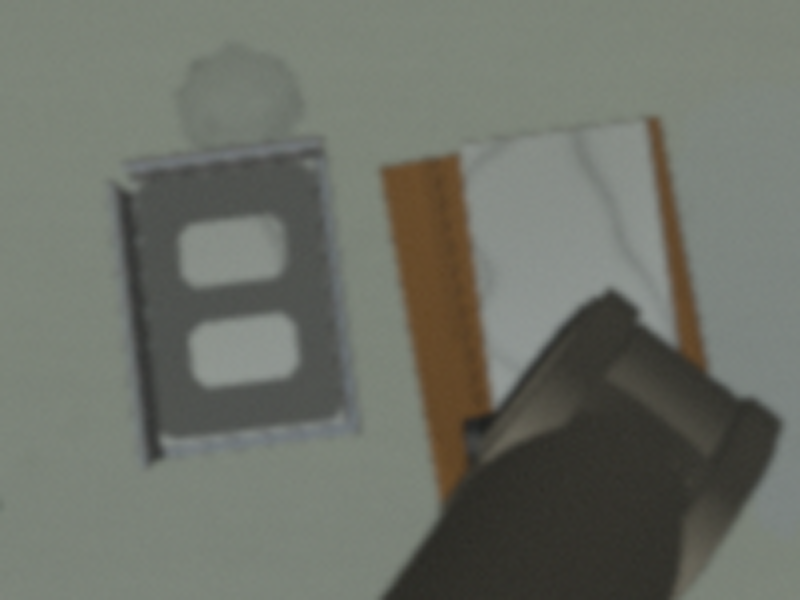

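View pics/g10s.png

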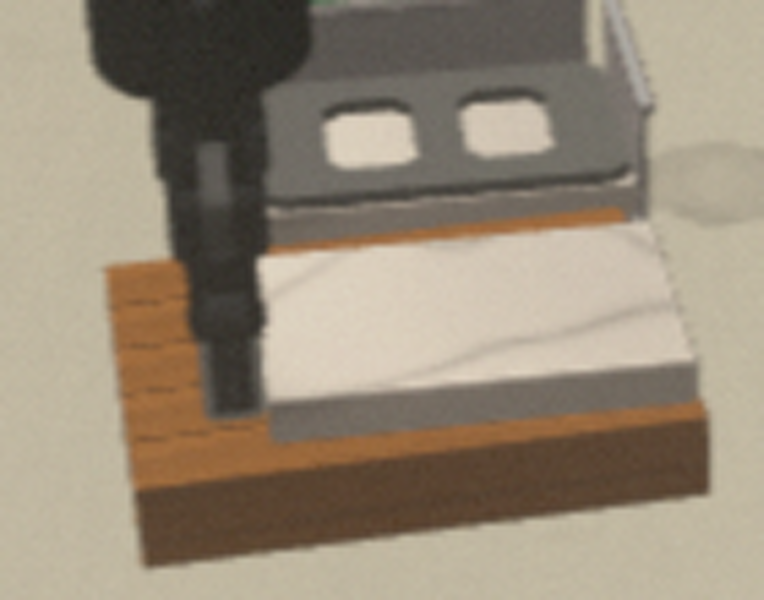

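```bash
python3 - <<'E'
from plan import *
T=[(.455,-.066,.033,8.1),(.452,-.066,.08,8.1),(.452,-.066,.12,8.1)]
for f in np.linspace(0,1,10)[1:]:
    T.append((.452+f*.1101,-.066-f*.0597,.12,8.1+90*f))
T+=[(.5621,-.1257,.12,98.06)]*2+[(.5621,-.1257,.07,98.06),(.5621,-.1257,.026,98.06),(.5621,-.1257,.026,98.06)]
rows(T)
E
```

```text
t 14.15 pos [467.  -64.3  32.7] a 8.09 tilt [ 5.e-04  8.e-04 -1.e+00] F [-2.3  0.4 -2.2] M [0.07 0.58 0.07] w 60.1
offset [[-12.1, 0.0, -0.3], [-15.0, -0.4, -47.3], [-15.0, -0.4, -87.3], [-3.8, 7.8, -87.3], [7.4, 16.1, -87.3], [18.5, 24.4, -87.3], [29.7, 32.7, -87.3], [40.9, 41.0, -87.3], [52.1, 49.3, -87.3], [63.3, 57.6, -87.3], [74.4, 65.9, -87.3], [85.6, 74.2, -87.3], [85.6, 74.2, -87.3], [85.6, 74.2, -87.3], [85.6, 74.2, -37.3], [85.6, 74.2, 6.7], [85.6, 74.2, 6.7]]
delta_rot [[-0.001, -0.001, -0.0], [-0.001, -0.001, -0.0], [-0.001, -0.001, -0.0], [-0.001, -0.001, -0.175], [-0.001, -0.001, -0.349], [-0.001, -0.001, -0.524], [-0.001, -0.001, -0.698], [-0.0, -0.001, -0.873], [-0.0, -0.001, -1.047], [-0.0, -0.001, -1.222], [-0.0, -0.001, -1.396], [-0.0, -0.001, -1.571], [-0.0, -0.001, -1.57], [-0.0, -0.001, -1.57], [-0.0, -0.001, -1.57], [-0.0, -0.001, -1.57], [-0.0, -0.001, -1.57]]
```

>>> drive_tool(
  offset=[
    [-12,0,0],
    [-15,0,-45],
    [-15,0,-87],
    [-4,8,-87],
    [7,16,-87],
    [18,24,-87],
    [30,33,-87],
    [41,41,-87],
    [52,49,-87],
    [63,58,-87],
    [74,66,-87],
    [85.5,74,-87],
    [85.5,74,-87],
    [85.5,74,-87],
    [85.5,74,-87],
  ],
  delta_rot=[
    [0,0,0],
    [0,0,0],
    [0,0,0],
    [0,0,-0.175],
    [0,0,-0.35],
    [0,0,-0.524],
    [0,0,-0.7],
    [0,0,-0.873],
    [0,0,-1.047],
    [0,0,-1.222],
    [0,0,-1.396],
    [0,0,-1.57],
    [0,0,-1.57],
    [0,0,-1.57],
    [0,0,-1.57],
  ],
  hand=[60,60,60,60,70,80,85,85,85,85,85,85,85,85,85],
)

```text
time: 16.02
tool_pos: [0.5614, -0.1252, 0.1197]
eef_rot: [0.656, 0.754, 0.0, -0.0]
force: [0.2, 0.3, -0.2]
gripper_width: 0.997
```

```bash
python3 snap.py side 200,150,380,310 g11s;python3 snap.py top 200,180,400,350 g11t; python3 - <<'E'
from h import *
D=np.pi/180
pr=lambda nm,o:print(nm,np.round(o[0][:2]*1000,1),round(o[0][2]/D,2),np.round(o[1],2),np.round(o[2],2))
q=np.load("g11t.npy",allow_pickle=True).item()
pr("next",fit_edges(q,rect_edges(.15,.105,.054),[.5510,-.0523,8.06*D],hw=4))
E
python3 plan.py "[[0.5621,-0.1257,0.07,98.06],[0.5621,-0.1257,0.026,98.06]]"
```

```text
t 16.02 pos [ 561.4 -125.2  119.7] a 97.95 tilt [ 2.e-04  1.e-03 -1.e+00] F [ 0.2  0.3 -0.2] M [-0.03 -0.04 -0.  ] w 85.2
offset []
delta_rot []
scale 3.75
t 16.07 pos [ 561.5 -125.2  119.7] a 97.98 tilt [ 3.e-04  9.e-04 -1.e+00] F [ 0.3  0.2 -0.5] M [ 0.01 -0.02  0.01] w 85.0
offset []
delta_rot []
scale 3.5294117647058822
next [552.3 -52.5] 7.98 [-0.36  0.67  0.17 -0.13] [0.25 0.54 0.75 0.15]
t 16.12 pos [ 561.6 -125.2  119.7] a 98.0 tilt [ 3.e-04  9.e-04 -1.e+00] F [-0.6  0.5 -0.5] M [-0.01 -0.05 -0.  ] w 85.0
offset [[-0.6, 0.4, 49.7], [-0.6, 0.4, 93.7]]
delta_rot [[0.0, -0.001, -0.001], [0.0, -0.001, -0.001]]
```

View pics/g11t.png

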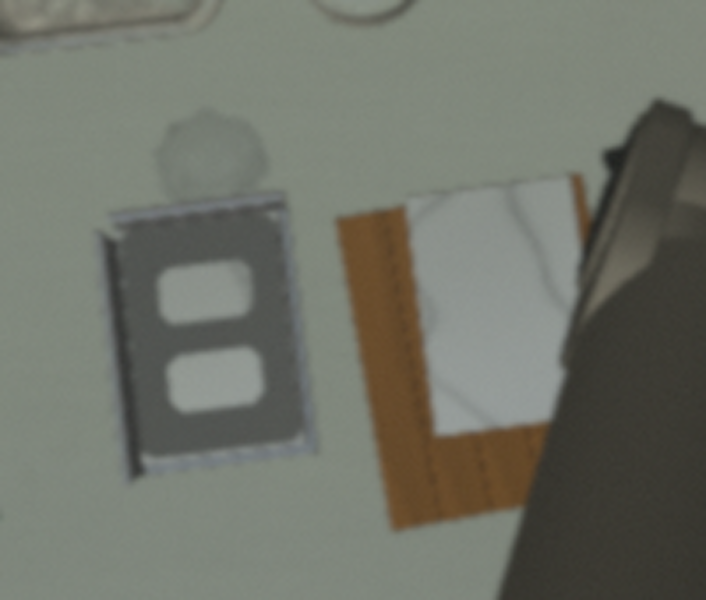

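View pics/g11s.png

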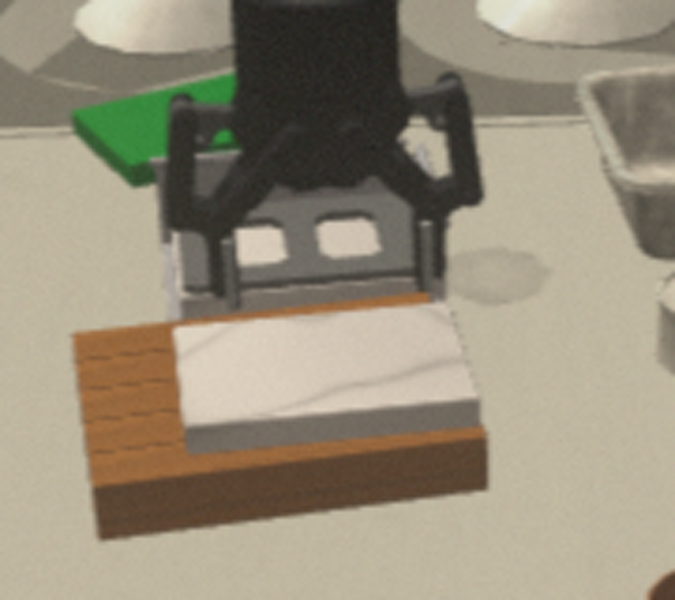

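>>> drive_tool(
  offset=[
    [-1,0.5,50],
    [-1,0.5,80],
    [-1,0.5,94],
    [-1,0.5,94],
    [4,0.5,94],
    [9,0.5,94],
    [14,0.5,94],
    [20,0.5,94],
    [28,0.5,94],
    [36,0.5,94],
    [44,0.5,94],
    [52,0.5,94],
    [60,0.5,94],
    [60,0.5,94],
  ],
  delta_rot=[
    [0,0,-0.001],
    [0,0,-0.001],
    [0,0,-0.001],
    [0,0,-0.001],
    [0,0,-0.001],
    [0,0,-0.001],
    [0,0,-0.001],
    [0,0,-0.001],
    [0,0,-0.001],
    [0,0,-0.001],
    [0,0,-0.001],
    [0,0,-0.001],
    [0,0,-0.001],
    [0,0,-0.001],
  ],
  hand=[85,85,85,85,85,85,85,85,85,85,85,85,85,85],
)

```text
time: 17.88
tool_pos: [0.5546, -0.0656, 0.0265]
eef_rot: [0.656, 0.755, 0.001, 0.001]
force: [1.8, -2.2, 2.0]
gripper_width: 0.992
```

```bash
python3 snap.py side 200,150,380,310 g12s; python3 snap.py top 200,180,400,350 g12t; python3 - <<'E'
from h import *
D=np.pi/180
pr=lambda nm,o:print(nm,np.round(o[0][:2]*1000,1),round(o[0][2]/D,2),np.round(o[1],2),np.round(o[2],2))
q=np.load("g12t.npy",allow_pickle=True).item()
pr("next",fit_edges(q,rect_edges(.15,.105,.054),[.5450,-.003,8.06*D],hw=4))
E
```

```text
t 17.88 pos [554.6 -65.6  26.5] a 98.06 tilt [ 2.3e-03  6.0e-04 -1.0e+00] F [ 1.8 -2.2  2. ] M [-0.33 -0.27 -0.1 ] w 84.7
offset []
delta_rot []
scale 3.75
t 17.93 pos [554.5 -65.6  26.3] a 98.05 tilt [ 1.9e-03  8.0e-04 -1.0e+00] F [ 1.8 -1.8  1.3] M [-0.45 -0.27 -0.07] w 84.7
offset []
delta_rot []
scale 3.5294117647058822
next [544.5  -3. ] 8.15 [-0.94  0.45  0.42 -0.06] [0.62 0.53 0.81 0.51]
```

View pics/g12s.png

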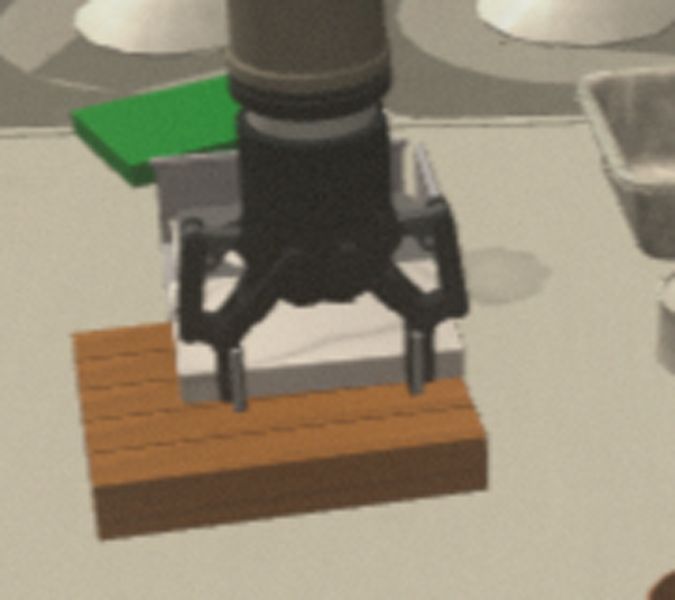

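View pics/g12t.png

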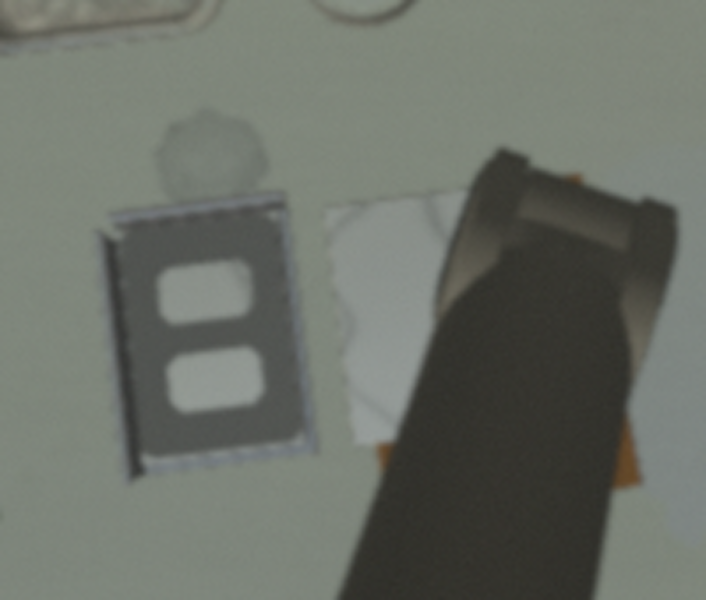

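>>> drive_tool(
  offset=[
    [8,0,0],
    [16,0,0],
    [24,0,0],
    [32,0,0],
    [40,0,0],
    [48,0,0],
    [56,0,0],
    [64,0,0],
    [72,0,0],
    [72,0,0],
  ],
  delta_rot=[
    [0,0,0],
    [0,0,0],
    [0,0,0],
    [0,0,0],
    [0,0,0],
    [0,0,0],
    [0,0,0],
    [0,0,0],
    [0,0,0],
    [0,0,0],
  ],
  hand=[85,85,85,85,85,85,85,85,85,85],
)

```text
time: 19.23
tool_pos: [0.5437, 0.0077, 0.026]
eef_rot: [0.655, 0.756, 0.001, -0.001]
force: [0.3, 0.2, -0.0]
gripper_width: 0.998
```

```bash
python3 snap.py side 200,150,380,310 g13s; python3 snap.py top 200,180,400,350 g13t
```

```text
t 19.23 pos [543.7   7.7  26. ] a 98.17 tilt [ 4.0e-04  2.4e-03 -1.0e+00] F [ 0.3  0.2 -0. ] M [-0.03  0.03 -0.01] w 85.2
offset []
delta_rot []
scale 3.75
t 19.27 pos [543.7   7.3  26. ] a 98.16 tilt [ 3.0e-04  2.2e-03 -1.0e+00] F [-0.1  0.1 -0. ] M [-0.04  0.01  0.05] w 84.9
offset []
delta_rot []
scale 3.5294117647058822
```

View pics/g13s.png

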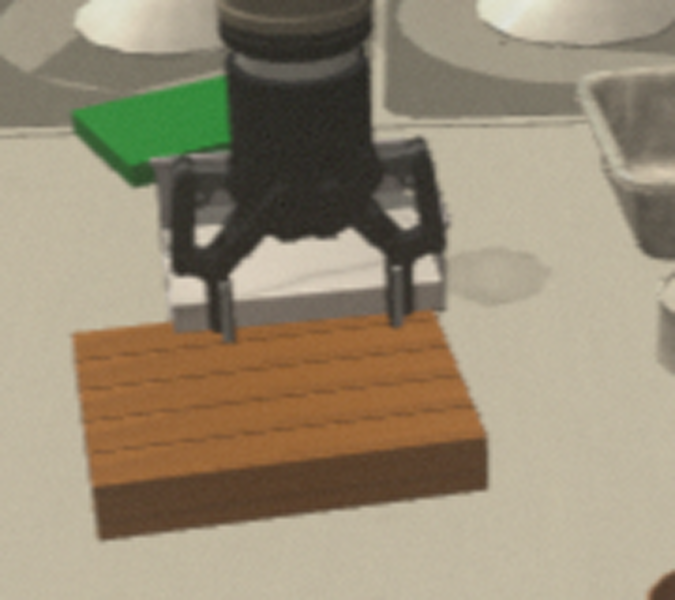

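View pics/g13t.png

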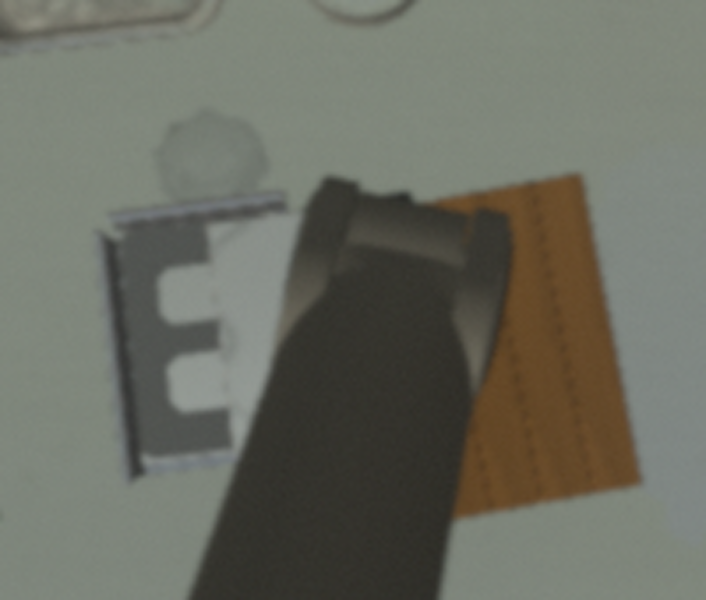

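>>> drive_tool(
  offset=[
    [6,0,0],
    [12,0,0],
    [18,0,0],
    [24,0,0],
    [30,0,0],
    [36,0,0],
    [42,0,0],
    [48,0,0],
    [54,0,0],
    [56,0,0],
    [56,0,0],
  ],
  delta_rot=[
    [0,0,0],
    [0,0,0],
    [0,0,0],
    [0,0,0],
    [0,0,0],
    [0,0,0],
    [0,0,0],
    [0,0,0],
    [0,0,0],
    [0,0,0],
    [0,0,0],
  ],
  hand=[85,85,85,85,85,85,85,85,85,85,85],
)

```text
time: 20.7
tool_pos: [0.5358, 0.0631, 0.0262]
eef_rot: [0.655, 0.756, 0.001, -0.001]
force: [-0.1, 0.5, 0.1]
gripper_width: 0.996
```

```bash
python3 snap.py side 200,150,380,310 g14s; python3 snap.py top 200,180,400,350 g14t
```

```text
t 20.7 pos [535.8  63.1  26.2] a 98.16 tilt [ 3.0e-04  2.7e-03 -1.0e+00] F [-0.1  0.5  0.1] M [ 0.02  0.01 -0.02] w 85.0
offset []
delta_rot []
scale 3.75
t 20.75 pos [535.9  63.1  26.2] a 98.16 tilt [ 4.0e-04  2.7e-03 -1.0e+00] F [0.8 0.3 0.2] M [0.02 0.02 0.03] w 84.8
offset []
delta_rot []
scale 3.5294117647058822
```

View pics/g14s.png

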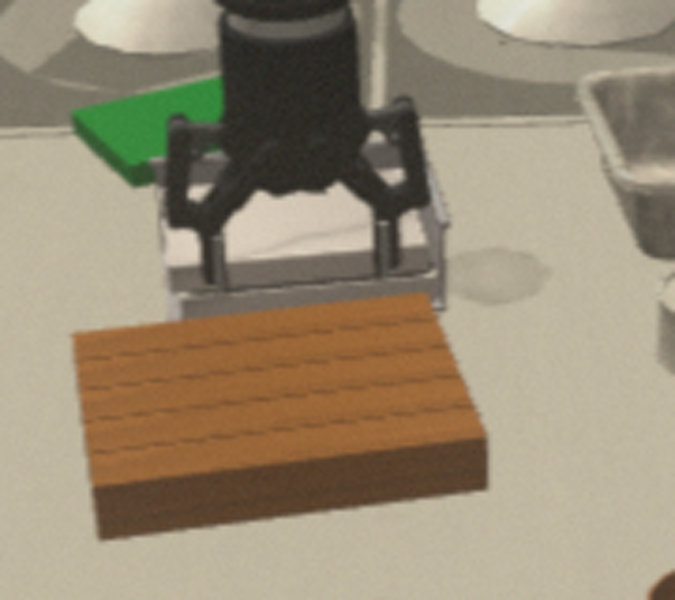

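View pics/g14t.png

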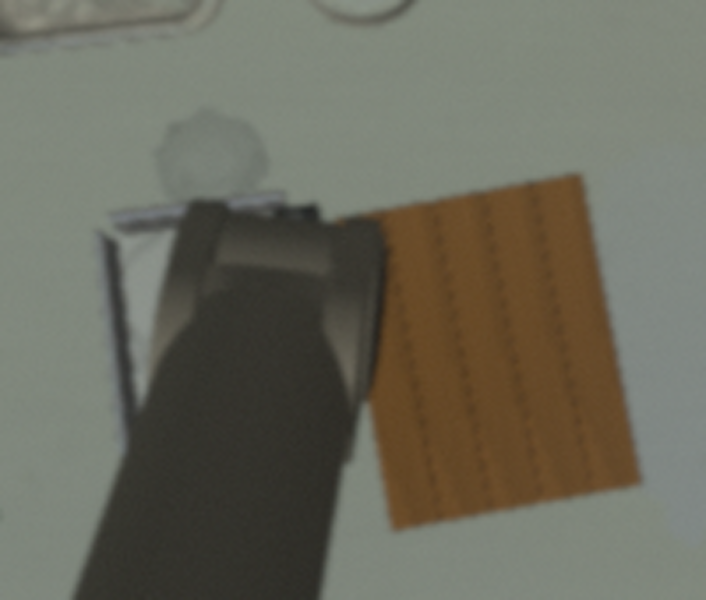

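>>> drive_tool(
  offset=[
    [2,0,0],
    [4,0,0],
    [5,0,0],
    [6,0,0],
    [6,0,0],
  ],
  delta_rot=[
    [0,0,-0.002],
    [0,0,-0.002],
    [0,0,-0.002],
    [0,0,-0.002],
    [0,0,-0.002],
  ],
  hand=[85,85,85,85,85],
)

```text
time: 21.42
tool_pos: [0.5352, 0.0689, 0.0263]
eef_rot: [0.654, 0.756, 0.001, -0.001]
force: [-0.1, -2.9, -0.8]
gripper_width: 0.999
```

>>> drive_tool(
  offset=[
    [1,0,0],
    [2,0,0],
    [2,0,0],
  ],
  delta_rot=[
    [0,0,0],
    [0,0,0],
    [0,0,0],
  ],
  hand=[85,85,85],
)

```text
time: 21.8
tool_pos: [0.5349, 0.0696, 0.0263]
eef_rot: [0.655, 0.756, 0.001, -0.0]
force: [1.0, -5.7, -0.2]
gripper_width: 0.998
```

```bash
python3 snap.py side 200,150,380,310 g15s
```

```text
t 21.8 pos [534.9  69.6  26.3] a 98.19 tilt [ 7.0e-04  1.5e-03 -1.0e+00] F [ 1.  -5.7 -0.2] M [-1.34 -0.13 -0.18] w 85.2
offset []
delta_rot []
scale 3.75
```

View pics/g15s.png

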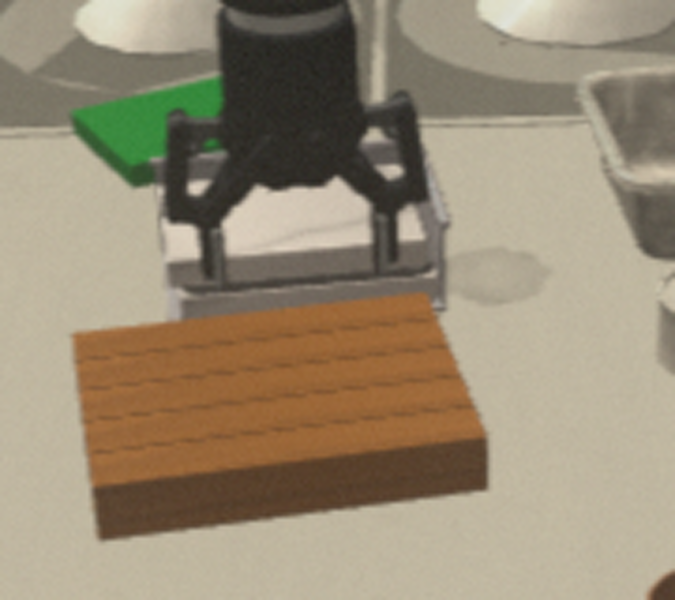

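>>> drive_tool(
  offset=[
    [2,0,0],
    [4,0,0],
    [4,0,0],
  ],
  delta_rot=[
    [0,0,-0.002],
    [0,0,-0.002],
    [0,0,-0.002],
  ],
  hand=[85,85,85],
)

```text
time: 22.22
tool_pos: [0.5346, 0.0697, 0.0263]
eef_rot: [0.655, 0.755, -0.0, 0.001]
force: [1.6, -11.9, -0.2]
gripper_width: 0.997
```

```bash
python3 plan.py
```

```text
t 22.23 pos [534.6  69.7  26.3] a 98.1 tilt [ 0.0016 -0.0023 -1.    ] F [  1.6 -11.9  -0.2] M [-2.54 -0.28 -0.17] w 85.2
offset []
delta_rot []
```

```bash
python3 - <<'E'
from plan import *
T=[]
def W(x,y,z,a):
    c,s=np.cos(np.radians(8.06)),np.sin(np.radians(8.06)); return (.5315+c*x-s*y,.1335+s*x+c*y,z,a)
T=[W(-1,-78,.027,98.06),W(-1,-78,.08,98.06),W(-1,-78,.13,98.06)]
for f in np.linspace(0,1,10)[1:]:
    T.append(W(-1-105*f,-78+78*f,.13,98.06-90*f))
T+=[T[-1]]*2
rows(T)
E
```

```text
t 22.23 pos [534.6  69.7  26.3] a 98.1 tilt [ 0.0016 -0.0023 -1.    ] F [  1.6 -11.9  -0.2] M [-2.54 -0.28 -0.17] w 85.2
offset [[-77935.6, -1042.2, 190.2], [-77935.7, -1042.1, 137.2], [-77935.8, -1042.1, 87.2], [-69262.0, -12703.4, 50.8], [-60588.2, -24364.7, 14.4], [-51914.4, -36026.0, -22.0], [-43240.6, -47687.3, -58.4], [-34566.8, -59348.6, -94.8], [-25893.0, -71009.9, -131.2], [-17219.2, -82671.2, -167.6], [-8545.4, -94332.6, -204.0], [128.4, -105993.9, -240.4], [128.4, -105993.9, -240.4], [128.4, -105993.9, -240.4]]
delta_rot [[0.001, 0.002, 0.001], [0.001, 0.002, 0.001], [0.001, 0.002, 0.001], [0.001, 0.002, 0.175], [0.002, 0.002, 0.35], [0.002, 0.002, 0.524], [0.002, 0.002, 0.699], [0.002, 0.002, 0.873], [0.002, 0.002, 1.048], [0.003, 0.001, 1.222], [0.003, 0.001, 1.397], [0.003, 0.001, 1.571], [0.003, 0.001, 1.571], [0.003, 0.001, 1.571]]
```

Units slip in the rack offsets (mm against m); fixing it before moving.

```bash
cat >> plan.py <<'E'
def W(x,y,z,a):
    "rack frame mm -> world m"
    c,s=np.cos(np.radians(8.06)),np.sin(np.radians(8.06)); x/=1000;y/=1000; return (.5315+c*x-s*y,.1335+s*x+c*y,z,a)
def inrack():
    s,p,q=now(); c,s_=np.cos(np.radians(8.06)),np.sin(np.radians(8.06)); d=(p[:2]-[.5315,.1335])*1000
    print("rack",round(c*d[0]+s_*d[1],1),round(-s_*d[0]+c*d[1],1))
E
python3 - <<'E'
from plan import *
T=[W(-1,-78,.027,98.06),W(-1,-78,.08,98.06),W(-1,-78,.13,98.06)]
for f in np.linspace(0,1,10)[1:]:
    T.append(W(-1-105*f,-78+78*f,.13,98.06-90*f))
inrack();rows(T); print(T[-1])
E
```

```text
rack -5.9 -63.6
t 22.23 pos [534.6  69.7  26.3] a 98.1 tilt [ 0.0016 -0.0023 -1.    ] F [  1.6 -11.9  -0.2] M [-2.54 -0.28 -0.17] w 85.2
offset [[-14.4, 4.8, -0.6], [-14.6, 4.9, -53.6], [-14.7, 5.0, -103.6], [-6.0, -6.7, -103.7], [2.7, -18.3, -103.7], [11.3, -30.0, -103.7], [20.0, -41.7, -103.8], [28.7, -53.3, -103.8], [37.4, -65.0, -103.8], [46.0, -76.7, -103.9], [54.7, -88.3, -103.9], [63.4, -100.0, -104.0]]
delta_rot [[0.001, 0.002, 0.001], [0.001, 0.002, 0.001], [0.001, 0.002, 0.001], [0.001, 0.002, 0.175], [0.002, 0.002, 0.35], [0.002, 0.002, 0.524], [0.002, 0.002, 0.699], [0.002, 0.002, 0.873], [0.002, 0.002, 1.048], [0.003, 0.001, 1.222], [0.003, 0.001, 1.397], [0.003, 0.001, 1.571]]
(np.float64(0.4265470908893737), np.float64(0.11863773673976213), 0.13, np.float64(8.060000000000002))
```

>>> drive_tool(
  offset=[
    [-14,0,0],
    [-14,0,-54],
    [-14,5,-104],
    [-6,-7,-104],
    [3,-18,-104],
    [11,-30,-104],
    [20,-42,-104],
    [29,-53,-104],
    [37,-65,-104],
    [46,-77,-104],
    [55,-88,-104],
    [63.5,-100,-104],
    [63.5,-100,-104],
    [63.5,-100,-104],
  ],
  delta_rot=[
    [0,0,0],
    [0,0,0],
    [0,0,0],
    [0,0,0.175],
    [0,0,0.35],
    [0,0,0.524],
    [0,0,0.7],
    [0,0,0.873],
    [0,0,1.048],
    [0,0,1.222],
    [0,0,1.397],
    [0.003,0.001,1.57],
    [0.003,0.001,1.57],
    [0.003,0.001,1.57],
  ],
  hand=[85,85,85,85,75,65,60,60,60,60,60,60,60,60],
)

```text
time: 23.98
tool_pos: [0.427, 0.119, 0.1302]
eef_rot: [0.997, 0.073, 0.0, -0.0]
force: [-0.3, 0.4, -0.8]
gripper_width: 0.705
```

```bash
python3 snap.py side 200,150,340,260 g16s; python3 snap.py top 200,220,300,330 g16t; python3 - <<'E'
from plan import *
inrack();rows([W(-106,0,.05,8.06),W(-106,0,.012,8.06),W(-86,0,.012,8.06)]); print(r.read_state()["qpos"])
D=np.pi/180
pr=lambda nm,o:print(nm,np.round(o[0][:2]*1000,1),round(o[0][2]/D,2),np.round(o[1],2),np.round(o[2],2))
q=np.load("g16t.npy",allow_pickle=True).item()
pr("next",fit_edges(q,rect_edges(.15,.105,.050,"-y+y+x"),[.5280,.1335,8.06*D],hw=3))
E
```

```text
t 23.98 pos [427.  119.  130.2] a 8.37 tilt [ 5.e-04  5.e-04 -1.e+00] F [-0.3  0.4 -0.8] M [ 0.04 -0.02 -0.01] w 60.2
offset []
delta_rot []
scale 5.454545454545454
t 24.02 pos [427.2 118.8 130.2] a 8.3 tilt [ 7.e-04  5.e-04 -1.e+00] F [ 0.7 -0.5 -0.5] M [-0.01 -0.02  0.03] w 60.2
offset []
delta_rot []
scale 5.454545454545454
rack -105.4 -0.1
t 24.07 pos [427.1 118.6 130.2] a 8.24 tilt [ 6.e-04  4.e-04 -1.e+00] F [-0.3  0.7  0.7] M [-0.01 -0.08  0.03] w 60.3
offset [[-0.6, -0.1, 80.2], [-0.7, -0.1, 118.2], [19.3, 0.0, 118.2]]
delta_rot [[-0.0, -0.001, 0.003], [-0.0, -0.001, 0.003], [-0.0, -0.001, 0.003]]
[-1.17674339  0.34742431  0.92720327  2.22794923 -0.41482791  0.74290796
 -1.39289176]
next [525.6 132.7] 7.77 [-0.    0.6  -0.57] [0.17 0.15 0.17]
```

View pics/g16s.png

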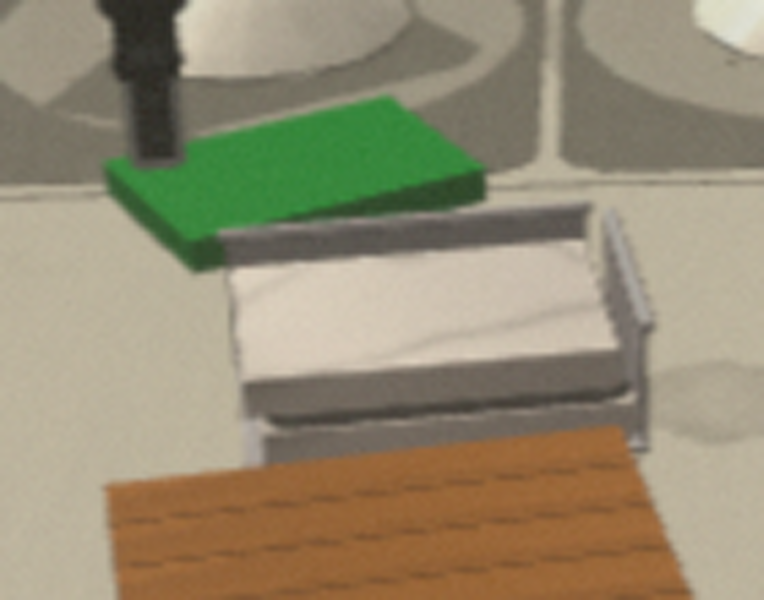

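View pics/g16t.png

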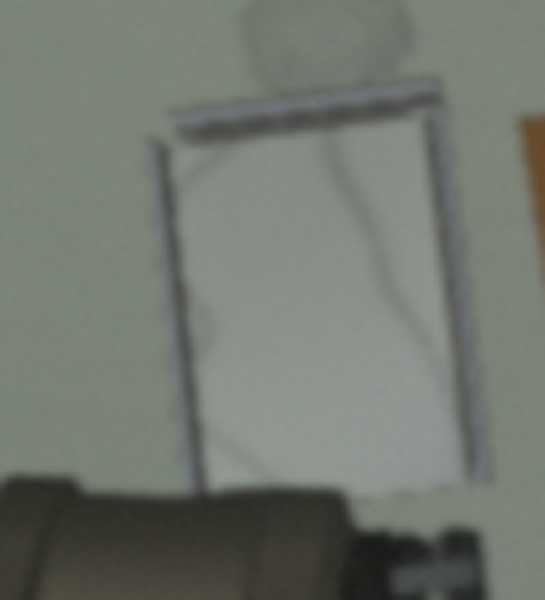

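>>> drive_tool(
  offset=[
    [-1,0,50],
    [-1,0,90],
    [-1,0,112],
    [-1,0,118],
    [-1,0,118],
    [3,0,118],
    [7,0,118],
    [10,0,118],
    [10,0,118],
  ],
  delta_rot=[
    [0,0,0.003],
    [0,0,0.003],
    [0,0,0.003],
    [0,0,0.003],
    [0,0,0.003],
    [0,0,0.003],
    [0,0,0.003],
    [0,0,0.003],
    [0,0,0.003],
  ],
  hand=[60,60,60,60,60,60,60,60,60],
)

```text
time: 25.2
tool_pos: [0.4355, 0.1203, 0.0121]
eef_rot: [0.997, 0.071, -0.001, -0.0]
force: [-4.8, 0.6, 0.9]
gripper_width: 0.705
```

```bash
python3 snap.py side 180,150,320,260 g17s; python3 -c "
from plan import *
inrack()"
```

```text
t 25.2 pos [435.5 120.3  12.1] a 8.15 tilt [-2.7e-03  7.0e-04 -1.0e+00] F [-4.8  0.6  0.9] M [0.02 0.78 0.25] w 60.2
offset []
delta_rot []
scale 5.454545454545454
rack -97.0 0.4
```

View pics/g17s.png

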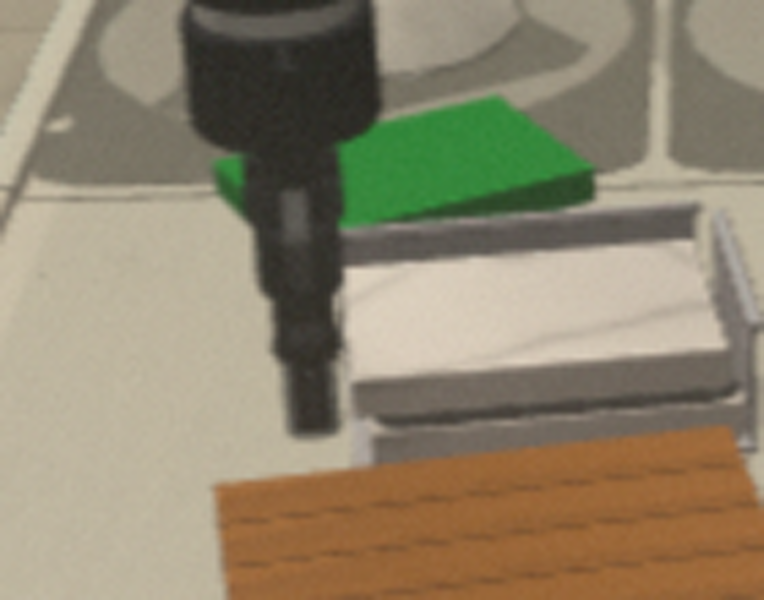

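>>> drive_tool(
  offset=[
    [-4,0,0],
    [-4,0,-11],
    [0,0,-11],
    [4,0,-11],
    [7,0,-11],
    [9,0,-11],
    [11,0,-11],
    [11,0,-11],
  ],
  delta_rot=[
    [0,0,0.001],
    [0,0,0.001],
    [0,0,0.001],
    [0,0,0.001],
    [0,0,0.001],
    [0,0,0.001],
    [0,0,0.001],
    [0,0,0.001],
  ],
  hand=[60,60,60,60,60,60,60,60],
)

```text
time: 26.25
tool_pos: [0.4446, 0.1214, 0.0224]
eef_rot: [0.998, 0.071, -0.003, -0.0]
force: [-4.5, -1.1, 1.2]
gripper_width: 0.699
```

```bash
python3 snap.py side 180,150,320,260 g18s; python3 -c "
from plan import *
inrack()"
```

```text
t 26.25 pos [444.6 121.4  22.4] a 8.09 tilt [-6.3e-03  1.0e-04 -1.0e+00] F [-4.5 -1.1  1.2] M [-0.07  0.79 -0.03] w 59.7
offset []
delta_rot []
scale 5.454545454545454
rack -87.4 0.2
```

View pics/g18s.png

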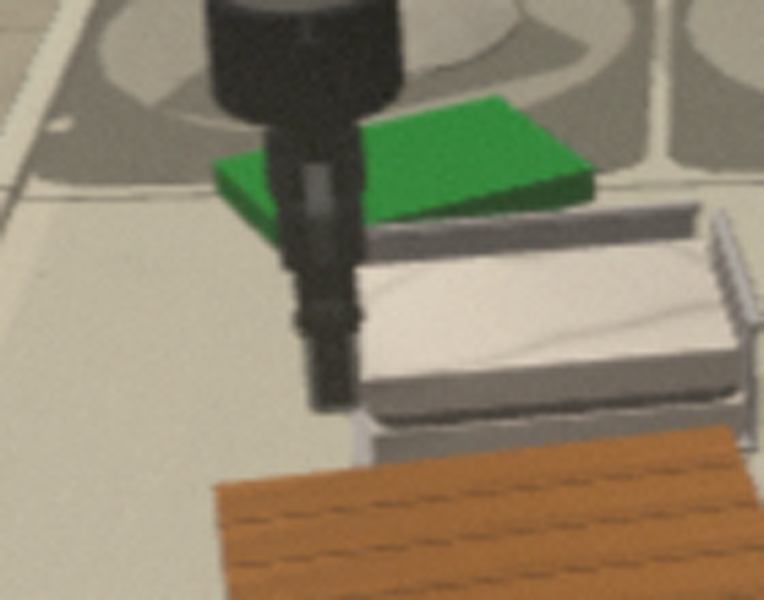

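>>> drive_tool(
  offset=[
    [1,0,0],
    [3,0,0],
    [4,0,0],
    [4,0,0],
  ],
  delta_rot=[
    [0,-0.005,0],
    [0,-0.006,0],
    [0,-0.006,0],
    [0,-0.006,0],
  ],
  hand=[60,60,60,60],
)

```text
time: 26.8
tool_pos: [0.4466, 0.1217, 0.022]
eef_rot: [0.997, 0.071, -0.008, -0.0]
force: [-8.6, -0.9, 6.3]
gripper_width: 0.701
```

```bash
python3 -c "
from plan import *
rows([]);inrack()"
```

```text
t 26.8 pos [446.6 121.7  22. ] a 8.1 tilt [-1.630e-02 -9.000e-04 -9.999e-01] F [-8.6 -0.9  6.3] M [-0.21  1.67  0.02] w 59.9
offset []
delta_rot []
rack -85.7 0.2
```

>>> drive_tool(
  offset=[
    [0,0,-1],
    [2,0,-1],
    [4,0,-1],
    [4,0,-1],
  ],
  delta_rot=[
    [0,0.016,0],
    [0,0.02,0],
    [0,0.02,0],
    [0,0.02,0],
  ],
  hand=[60,60,60,60],
)

```text
time: 27.3
tool_pos: [0.447, 0.1216, 0.0224]
eef_rot: [0.998, 0.071, -0.002, -0.001]
force: [-12.8, -1.3, 8.9]
gripper_width: 0.702
```

```bash
python3 -c "
from plan import *
rows([]);inrack()"; python3 snap.py side 180,150,320,260 g19s
```

```text
t 27.3 pos [447.  121.6  22.4] a 8.09 tilt [-0.0037  0.0019 -1.    ] F [-12.8  -1.3   8.9] M [-0.29  2.35 -0.01] w 59.9
offset []
delta_rot []
rack -85.4 0.1
t 27.3 pos [447.  121.6  22.4] a 8.09 tilt [-0.0037  0.0019 -1.    ] F [-12.8  -1.3   8.9] M [-0.29  2.35 -0.01] w 59.9
offset []
delta_rot []
scale 5.454545454545454
```

View pics/g19s.png

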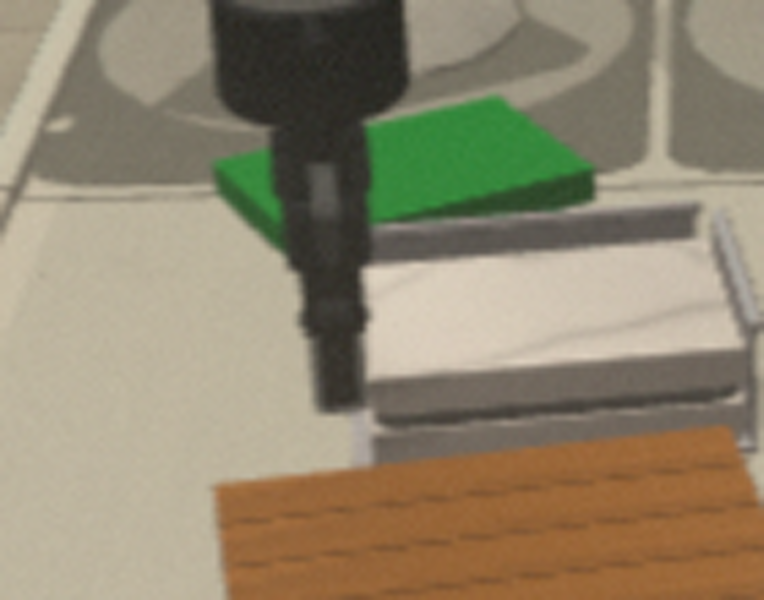

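>>> drive_tool(
  offset=[
    [-4,0,0],
    [-14,0,0],
    [-14,0,-50],
    [-14,0,-100],
    [-14,40,-110],
    [-14,95,-110],
    [-14,150,-110],
    [-14,200,-110],
    [-14,200,-110],
  ],
  delta_rot=[
    [0,0,0],
    [0,0,0],
    [0,0,0],
    [0,0,0],
    [0,0,0],
    [0,0,0],
    [0,0,0],
    [0,0,0],
    [0,0,0],
  ],
  hand=[60,60,60,60,60,60,60,60,60],
)

```text
time: 28.48
tool_pos: [0.4621, -0.0831, 0.1327]
eef_rot: [0.998, 0.067, -0.0, -0.0]
force: [0.2, 0.4, -0.2]
gripper_width: 0.703
```

```bash
python3 snap.py side 220,170,330,250 g20s; python3 snap.py top 205,220,305,330 g20t; python3 - <<'E'
from plan import *
D=np.pi/180
pr=lambda nm,o:print(nm,np.round(o[0][:2]*1000,1),round(o[0][2]/D,2),np.round(o[1],2),np.round(o[2],2))
q=np.load("g20t.npy",allow_pickle=True).item(); s=np.load("g20s.npy",allow_pickle=True).item()
for hw in(2,3):
  pr("next top",fit_edges(q,rect_edges(.15,.105,.050),[.5317,.1335,8.06*D],hw=hw))
  pr("next side",fit_edges(s,rect_edges(.15,.105,.050,"-x-y+y"),[.5278,.1344,8.06*D],hw=hw))
E
```

```text
t 28.48 pos [462.1 -83.1 132.7] a 7.63 tilt [-6.e-04  2.e-04 -1.e+00] F [ 0.2  0.4 -0.2] M [ 0.07 -0.    0.01] w 60.1
offset []
delta_rot []
scale 7.2727272727272725
t 28.52 pos [461.8 -80.5 132.3] a 7.82 tilt [-0.002   0.0014 -1.    ] F [-0.2 -0.1  0. ] M [0.04 0.05 0.01] w 60.0
offset []
delta_rot []
scale 5.454545454545454
next top [531.9 133.6] 8.04 [-0.59  0.57  0.58 -0.49] [0.14 0.11 0.13 0.2 ]
next side [528.5 135.4] 8.16 [ 0.05  0.01 -0.05] [0.18 0.14 0.14]
next top [532.  133.6] 8.04 [-0.59  0.56  0.57 -0.49] [0.13 0.11 0.14 0.2 ]
next side [528.5 135.4] 8.14 [ 0.04  0.01 -0.05] [0.2  0.14 0.14]
```

View pics/g20s.png

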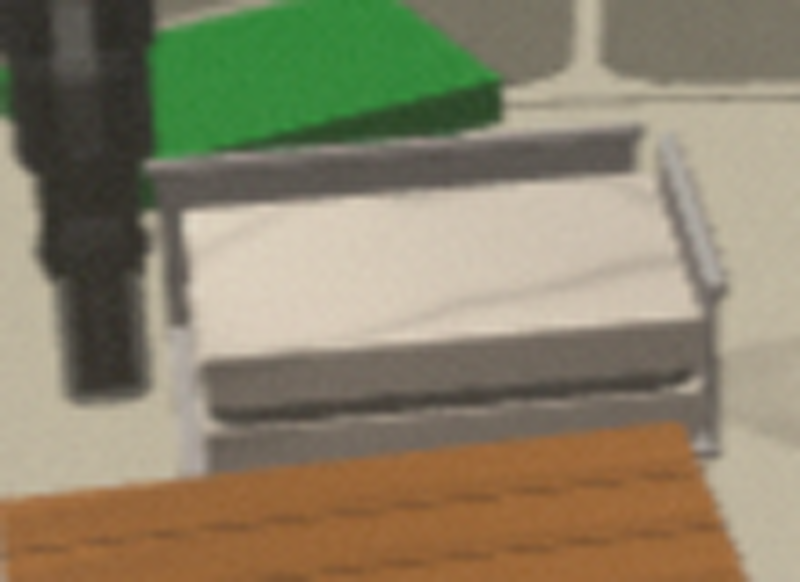

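View pics/g20t.png

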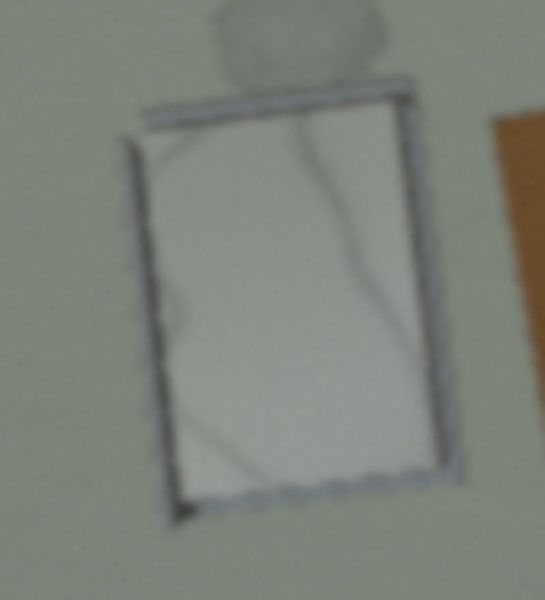

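```bash
python3 - <<'E'
from plan import *
D=np.pi/180
a=np.load("g8s.npy",allow_pickle=True).item(); b=np.load("g20s.npy",allow_pickle=True).item(); c=np.load("side0.npy",allow_pickle=True).item()
# stored front top edge (rows) at columns, via gradient along the -y edge only (fit y,yaw with x pinned)
for n,q in(("start",c),("before",a),("now",b)):
    o=fit_edges(q,[((-.06,-.0525),(.06,-.0525),.026),((-.075,-.0525),(-.075,-.03),.017)],[.5278,.1344,8.06*D],hw=2); print(n,o[0]*[1000,1000,1/D],np.round(o[1],2),np.round(o[2],2))
im=np.hstack([cv2.resize(q["img"][195:245,230:330],None,fx=4,fy=6,interpolation=cv2.INTER_CUBIC) for q in(a,b)]); cv2.imwrite("pics/cmp.png",im)
p=r.get_image("top")
for t in("tin","ramekin"):
    m=r.outline_of(p,t); ys,xs=np.nonzero(m[0]["mask"]); print(t,unproj(p,[[xs.mean(),ys.mean()]],.037))
E
```

```text
start [527.92063919 134.7552571    8.41117168] [-0.02  0.01] [0.1 0.1]
before [531.33816469 138.54679341   5.97848991] [-0.03 -0.04] [0.18 0.82]
now [531.02647792 138.60417976   6.00417563] [-0.02 -0.02] [0.19 0.76]
tin [[0.7772621  0.03909433 0.037     ]]
ramekin [[ 0.73757995 -0.24482069  0.037     ]]
```

View pics/cmp.png

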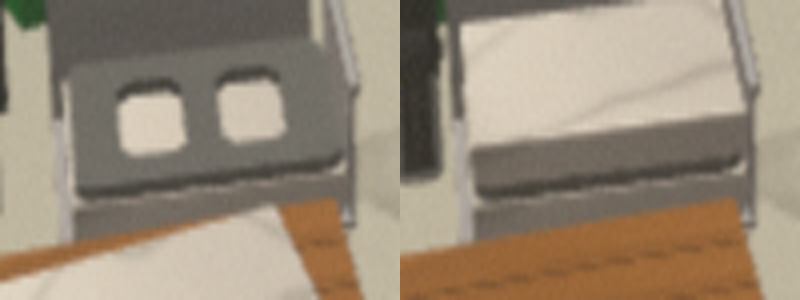

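```bash
python3 -c "
from rig import r
print(r.read_state()['force']); print(r.sign_off())"
```

```text
[ 0.17781914 -0.28113195  0.20685061]
the job is handed in; nothing more can be done
None
```

I laid the grey separator on the stored slab and let go of it. I then slid the second slab off the chopping board onto it and pushed it against the end wall (about 12 N) and the back wall (about 13 N). I handed in at about 28.6 s with the gripper clear of everything.

**Last checks:**
- **New slab:** the top camera puts it at (531.9, 133.6) mm, yaw 8.04°. The stored slab measured (531.7, 133.5) mm, 8.06° at the start, so they line up.
- **Stored slab and separator:** the stored slab shows no shift beyond 0.3 mm in the side view across the push. Before being covered, the separator was within about 1.5 mm of the stored slab's centre, and afterwards its visible front edge looked unchanged.
- **Tin and ramekin:** both are where they were, within about 2 mm.

**Disagreements and problems:**
- **Camera offset:** the side camera reads about 3.5 mm lower in x than the top camera. I relied on the top camera, which matched the robot.
- **Back wall:** at the start, the images showed it about 3 mm further out than the given sizes imply. Contact came within 1 mm of where the given sizes put it.
- **First push toward the back wall:** it met resistance early, with about 5 N, apparently a gripper knuckle touching the slab. I backed off, raised the tool about 10 mm and pushed again.
- **Units mistake:** one plan script mixed millimetres and metres. I caught it before moving.

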